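# Blank off the leak-test chamber and lock its keeper with a hairpin clip

### The job

Blank off the chamber on the sloping leak-test stand: first set the orange stopper fully home in the chamber's mouth and let go of it, then swing the blue keeper bar across over it until its fork is right up on the steel stud. Lock it by sliding the yellow-handled hairpin clip's straight leg down through the cross hole in the stud, sprung leg round the outside of the shank (on its uphill or downhill side), until the clip snaps home with its collar down at the shank; let go, and leave the other things on the bench where they are.

Things in the scene. Friction and masses are not known exactly. Their poses are not given: they have to be found in the camera images.
- stand: Fixed grey wedge stand with a white board sloping 30 degrees, facing the robot's right (downhill is -y in the room, give or take 20 degrees). Origin on the table, axes level. Board's frame, used by all points below: x up the slope (to the robot's left), y level, towards the robot, z out of the board, 30 degrees from vertical, leaning downhill. A dial gauge lies on the board's -y side, 28 mm high.
- stopper: Loose tapered stopper, 72 mm tall, 0.12 kg, upright on the table at the start. Origin at the centre of its foot, z up its axis. Orange taper, diameter 33 mm at the foot, 39 mm at z = 34 mm; orange flange 52 mm diameter, z 34 to 40 mm; black grip cylinder 26 mm diameter, z 40 to 72 mm: grasp it there, at any yaw. Home: the flange lies on the chamber's rim.
- stopper_shoulder (a point): Point on the stopper's axis at the underside of its flange (34 mm above its foot), axes as the stopper's. It comes to chamber_mouth when the stopper is home.
- chamber_mouth (a point): Centre of the rim of the open aluminium chamber on the board, board's frame. Bore 42 mm diameter, 40 mm deep along -z; rim 54 mm diameter; board's face 50 mm below. In this frame (mm): the gate's hinge post at x = -68, y = 0, radius 11 to 15, up to z = 57; the stud's post at x 68 to 92, y -34 to -10, up to z = 24.
- gate (a joint): Angle of the blue keeper bar (rad): 0 = closed against a stop, lying up the slope across the chamber, 4 mm above a stopper that is home, fork round the stud; grows as it opens to the board's +y side, to 1.75. Stays where left (friction 0.15 N m). Bar 20 mm wide, 42 to 52 mm above the rim's plane; fork plate 8 mm thick, to 162 mm from the hinge, hanging to 11 mm below that plane.
- gate_pivot (a point): Point on the gate's hinge axis at the underside of the bar, 92 mm above the board's face. Board's frame; the bar turns about its z.
- gate_knob (a point): Mid-height of the upright black knob on the keeper bar: 20 mm diameter, 36 mm tall along the board's z (18 mm above and below this point), 60 mm from the hinge axis, 30 mm further along z than gate_pivot. Axes turn with the bar, x along the bar from hinge to fork. Grip it from above and lead it in an arc about gate_pivot, or push it.
- stud_hole (a point): Centre of the cross hole in the fixed steel stud, on the stud's axis, board's frame. Stud along y, 22 mm diameter, free end 14.5 mm past the hole in +y. The hole runs along z, 9.5 mm wide in x and 13 mm in y, mouths chamfered in x. The closed gate's fork plate lies at y -22 to -14 here, up to z = 23, the bar up to z = 40 for x below -36 mm. Board's face 62 mm below.
- clip: Hairpin clip, 120 mm long, 0.08 kg, upright in its rack at the start. Origin on the straight leg's axis, at the point that comes to stud_hole when home; z up. Straight leg 7 mm diameter, from z = -37 to its tip at -46 mm 4.4 mm; collar 18 mm diameter, z 11.5 to 15.5 mm, stops on the shank. The clip's x must lie along the board's x, either way round. Pushing it home takes 5 to 20 N.
- clip_tab (a point): Grasp point, the centre of the clip's yellow grip tab, at x = 6, z = 54 mm in the clip's frame, same axes. Tab 26 mm in x, 14 mm thick in y, 40 mm in z; grasp it across x or y.
- clip_leg (a joint): Sprung leg of the clip, 6 mm wire on its +x side, hinged at clip x = 12, z = 36 mm; bump to x = 9, z = -12 mm, flare to x = 19, z = -34 mm. 0 at rest, grows (rad) as it is pushed outward, 0.1 or more as the bump passes the shank, near 0 again when snapped home.
- clip_rack: Fixed grey block with a pocket in which the clip stands, collar on the block's top. Origin on the table under the straight leg, z up, x as the clip's at the start. Block 59 mm (x -20 to 39) by 40 mm, top 66 mm above the table (clip's origin 54.5 mm above the table); foot plate 83 by 60 mm. Lift the clip straight up 60 mm to clear it.
- filter_grey: Bystander: loose grey filter cartridge, 90 mm diameter, 58 mm tall. Origin at its underside.
- lung_valve: Bystander: loose black lung demand valve with a red button, 103x120x43 mm. Origin at its underside.
- ring_tin: Bystander: loose round white tin, 57 mm diameter, 26 mm tall. Origin at its underside.

How it is judged:
On the way, in this order (a step that is already met when the one before it is completed fails the run):
1. the stopper is home in the chamber's mouth and let go (z of stopper_shoulder in the frame of chamber_mouth below 0.003 m and distance between stopper_shoulder and chamber_mouth below 0.006 m and angle between the z axis of stopper and the z axis of chamber_mouth, either way round below 0.1 rad and contact force between the fingers and stopper below 0.1 N), for 0.2 s.
2. the keeper bar is closed over it (value of joint gate below 0.06 rad), for 0.2 s.
3. the clip is home through the stud (distance between clip and stud_hole below 0.007 m and angle between the z axis of clip and the z axis of stud_hole, either way round below 0.2 rad and angle between the x axis of clip and the x axis of stud_hole, either way round below 0.4 rad), for 0.2 s.
At the end, for the whole second after the job is handed in: Released and at rest: stopper's flange on the chamber's rim (3 mm in height, 6 mm overall, 0.1 rad); keeper bar closed (0.1 rad; 0.06 rad when first closed); clip's origin within 7 mm of the stud hole's centre, its z along the hole (0.2 rad), its x along the board's x either way (0.4 rad) (all of step 3 and z of stopper_shoulder in the frame of chamber_mouth below 0.003 m and distance between stopper_shoulder and chamber_mouth below 0.006 m and angle between the z axis of stopper and the z axis of chamber_mouth, either way round below 0.1 rad and value of joint gate below 0.1 rad and linear speed of each of clip, stopper below 0.02 m/s); the robot touches nothing.
It fails at once if a bystander is pushed out of its place (more than 40 mm) (distance of any of filter_grey, lung_valve, ring_tin from where it was at the start of the episode above 0.04 m).
It also fails if it takes over 72 s, if anything falls off the work surface, if the arm or the gripper's body presses on something with over 40 N, if the wrist force passes 120 N, or if a joint passes its speed limit or range.

### The arm

A 6-joint arm with a two-finger parallel gripper is mounted at the origin on the work surface; the furniture and walls round the work are solid. World frame = base frame: x ahead of the robot, y to its left, z up, the work surface at z = 0. Lengths are in m, angles in rad, forces in N, time in s.
With the tool pointing down it reaches from about 0.35 to 0.975 m from the base axis. Payload 4.9 kg.
Tool frame: the origin (TCP) lies at the very end of the fingers, on their centre line; the grasp point (between the pads) lies 19 mm behind it (manip.hold_point_z is the distance from the TCP to the grasp point, in m); z points along the fingers, y is the direction in which the jaws open and shut (so a half turn about z gives the same grasp; the last joint's range is limited). The gripper opens to 85 mm and grips with 20 to 120 N. Pads are 22 mm wide; open, the fingers measure 114 mm over their backs; the gripper's body (76 mm by 85 mm) begins 54 mm behind the grasp point. The pads swing forward as they close: fully open they stand 13 mm farther back than shut.
Start: joints at [-1.355, 0.053, 1.613, -0, 1.476, -0.119], TCP at [0.205, -0.59, 0.231] pointing down, gripper open.
Joint ranges: [-3.01, 3.01], [-1.01, 2.22], [0.06, 2.58], [-1.02, 4.17], [0.09, 2.62], [-3.14, 3.14]. Speed limits (rad/s): [2.57, 2.57, 3.14, 3.14, 3.14, 3.14].

### API

Orientations are given as a unit quaternion [w, x, y, z].
In Python, from plant import manip gives the robot as it stands. The module is installed in compiled form; this text tells all that it offers.
- The arm moves only by the shell command python3 -m creep 'ROWS'. ROWS is JSON, a list of rows, each a list of 7 numbers: the turn, a rotation vector about the tool's x, y, z in degrees, then the shift along the tool's x, y, z in m, then the opening, from 0 (shut) to 1 (fully open). In form: [[ax, ay, az, tx, ty, tz, jaw], ...]. A call has 1 to 20 rows; each row shifts and turns the commanded pose from where the row before left it, along the tool's axes as they then stand; what a row does not reach is not made up. A row lasts 1/12 s, in which the tool goes at most 41.7 mm and 7.16 degrees, less where a joint would pass 70% of its speed; a pose out of reach is approached as far as the arm can. A call is refused whole if a number of a shift passes 0.0417 or a number of a turn 7.16, either way. A call with a gripper value outside its range is refused whole. The fingers move at their own pace and stop on an object; the grip force is fixed at half the most. Time passes only in rows, so rows that do not move let the fingers close. It gives the time, the measured TCP pose, the force and the opening at its end, in the units of the state.
- manip.state(): the state, without advancing time (a new reading comes with each control period).
- manip.grab_frame(name): name is "scene" or "top" or "wrist"; returns the picture (384x512x3 uint8, blue, green, red); there is no depth.
- manip.get_calibration(name): a dict with "fx", "fy", "cx", "cy" (pixels), "xyz" and "attitude" of the camera in the world. Camera axes: x right, y down, z forward; pixel columns grow to the right and rows downward; lengths in m; the calibration is good to about 2 mm. A picture is of the moment at which its call begins: read the wrist's pose just before it. get_calibration takes no time and is no camera call; for the wrist camera it gives the pose at the moment of the call.
- manip.job_done(): hands the job in, once; it reports no verdict.
Trained networks look in the newest picture that a camera, given by its name, has taken for a name from the list of things; names that differ only in an ending like _2 or _b are one class to them, and where a whole thing is asked for, a point or a joint stands for the part that bears it (a point fixed in the world has none). Each returns a list of dicts, best first, with "confidence" (0 to 1); they miss things now and then, are a little off and sometimes report something else, mostly with a low value. They report only what shows in the picture. A call takes as long as a camera call.
- manip.cut_out(target, camera): "pixels" (384x512 bool, what is visible of it) and "rect" ([left, top, right, bottom] in pixels, round what is visible of it).
The state is a dict: "time": time; "joint_pos": joint angles; "joint_vel": joint speeds; "joint_efforts": joint torques, N m; "tool_pos": TCP position; "tool_rot": TCP orientation; "contact_force": force on the tool from outside, world axes, zero at the start; "ft_torque": the same for the moment, N m; "gripper_width": opening from 0.0 (shut) to 1.0 (fully open).
Only numpy, scipy, OpenCV 4.12 (cv2) and the standard library are available. Lean on these libraries where they do the work, as an engineer would, in place of code of your own. Each camera call takes 0.05 s, during which the arm holds its last target.

## Working session

There is one attempt and no reset: what is moved stays moved. The work goes in short steps, Python scripts to look and compute and a shell command to move; the robot and the scene stay as the last step left them, time stands still between calls to the robot, and variables do not carry over. Pictures are saved under pics/ and viewed, and the job is handed in when it is done.

```bash
mkdir -p pics; ls; cat > h.py <<'E'
import numpy as np, cv2, json
from plant import manip
from scipy.spatial.transform import Rotation as R
def Rq(q): return R.from_quat([q[1],q[2],q[3],q[0]])
def cal(n):
    c=manip.get_calibration(n); a=np.array(c['attitude'],float)
    M=Rq(a).as_matrix() if a.size==4 else a.reshape(3,3)
    return np.array([[c['fx'],0,c['cx']],[0,c['fy'],c['cy']],[0,0,1]]),np.array(c['xyz']),M
def ray(C,u,v):
    K,p,M=C; d=M@np.linalg.inv(K)@np.array([u,v,1.]); return p,d/np.linalg.norm(d)
def atz(C,u,v,z):
    p,d=ray(C,u,v); return p+d*(z-p[2])/d[2]
def proj(C,X):
    K,p,M=C; X=np.atleast_2d(X); q=(X-p)@M; q=q@K.T; return q[:,:2]/q[:,2:]
def tri(rays):
    A=np.zeros((3,3));b=np.zeros(3)
    for p,d in rays:
        P=np.eye(3)-np.outer(d,d);A+=P;b+=P@p
    x=np.linalg.solve(A,b); return x,[np.linalg.norm((np.eye(3)-np.outer(d,d))@(x-p)) for p,d in rays]
def snap(n,f):
    im=manip.grab_frame(n); cv2.imwrite('pics/'+f,im); return im
E
python3 - <<'E'
from h import *
print(manip.state())
for n in ['scene','top','wrist']:
    print(n,manip.get_calibration(n)); snap(n,n+'0.png')
    for t in ['stand','stopper','gate','clip','clip_rack','filter_grey','lung_valve','ring_tin']:
        r=manip.cut_out(t,n)
        print(t,[(round(a['confidence'],2),a['rect']) for a in r[:2]])
E
```

```text
pics
{'time': 0.0, 'joint_pos': array([-1.35497211e+00,  5.33744220e-02,  1.61435288e+00, -2.09604675e-05,
        1.47599746e+00, -1.19012359e-01]), 'joint_vel': array([ 0.00108753,  0.00133442,  0.00103462,  0.00177772, -0.0005863 ,
       -0.00011823]), 'joint_efforts': array([-2.37166212e-03, -3.93680906e+01, -3.70175457e+01, -3.59102041e-04,
        7.04679958e-03,  7.29043109e-06]), 'tool_pos': array([ 0.20523194, -0.58965634,  0.23001697]), 'tool_rot': array([-1.06430231e-03,  9.86017534e-01,  1.66638189e-01, -6.20031675e-05]), 'contact_force': array([ 0.15482632,  0.04836614, -0.10696924]), 'ft_torque': array([-0.00620422,  0.07568827, -0.00262266]), 'gripper_width': 1.0003251790186933}
scene {'fx': 349.90516024656387, 'fy': 349.90516024656387, 'cx': 260.6290638387592, 'cy': 190.86905362859156, 'xyz': array([ 0.23089612, -0.57620562,  0.78913149]), 'attitude': array([-0.36235964,  0.89324158, -0.25011378,  0.0908739 ])}
stand [(0.57, [208.8, 145.9, 314.5, 230.6])]
stopper [(0.54, [188.6, 138.9, 203.5, 163.0])]
gate [(0.78, [208.6, 194.4, 281.0, 214.5]), (0.18, [209.9, 144.2, 
[... 688 characters left out ...]
290.7, 232.2]), (0.68, [123.3, 195.8, 144.7, 216.2])]
clip [(0.49, [374.4, 209.8, 388.5, 216.5])]
clip_rack [(0.63, [355.2, 199.0, 389.0, 227.1])]
filter_grey [(0.87, [314.9, 134.6, 347.0, 170.2]), (0.19, [201.9, 116.6, 288.6, 235.6])]
lung_valve [(0.76, [126.6, 145.4, 169.8, 175.6])]
ring_tin [(0.89, [380.6, 167.4, 399.2, 185.0]), (0.51, [370.9, 209.5, 388.7, 215.3])]
wrist {'fx': 284.40534347061714, 'fy': 284.40534347061714, 'cx': 257.30206455277704, 'cy': 192.74830909663706, 'xyz': array([ 0.28547671, -0.56323781,  0.37325914]), 'attitude': array([ 0.13459426,  0.80356476, -0.57181804, -0.09587595])}
stand []
stopper []
gate []
clip []
clip_rack []
filter_grey []
lung_valve []
ring_tin []
```

```bash
python3 - <<'E'
import cv2
s=cv2.imread('pics/scene0.png');t=cv2.imread('pics/top0.png')
cv2.imwrite('pics/scene0c.png',cv2.resize(s[120:360,170:390],None,fx=2.5,fy=2.5,interpolation=cv2.INTER_CUBIC))
cv2.imwrite('pics/top0c.png',cv2.resize(t[100:260,110:410],None,fx=2.6,fy=2.6,interpolation=cv2.INTER_CUBIC))
E
```

```text
(no output)
```

View pics/scene0c.png

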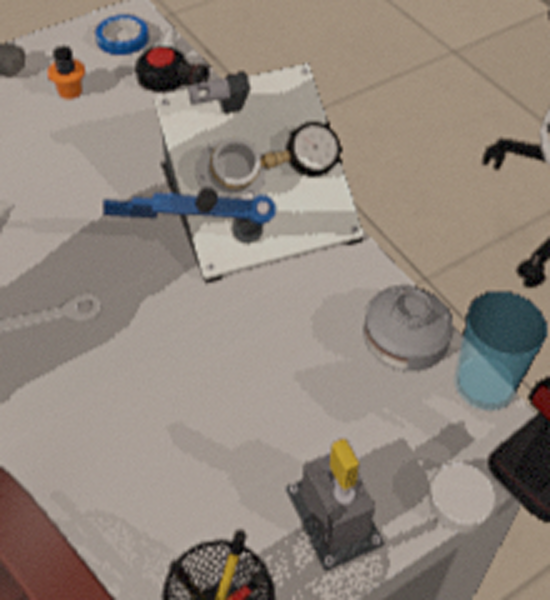

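View pics/top0c.png

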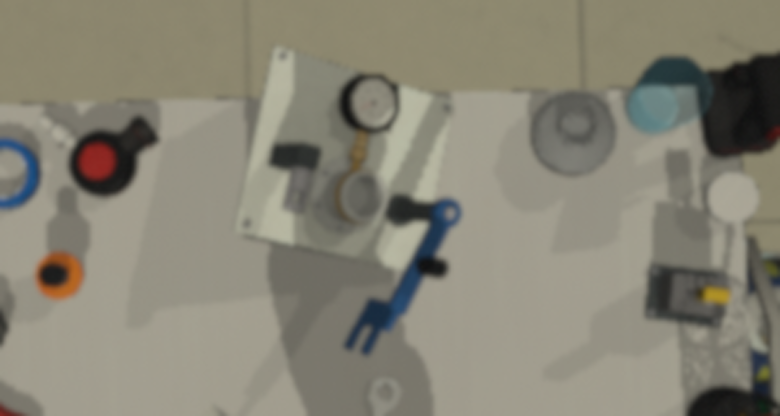

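```bash
python3 -c "
from h import *
print(cal('wrist'));print(manip.state()['time'])
print(Rq(manip.state()['tool_rot']).as_matrix())
for n in('scene','top'): print(cal(n)[2])
"
```

```text
(array([[284.40534347,   0.        , 257.30206455],
       [  0.        , 284.40534347, 192.7483091 ],
       [  0.        ,   0.        ,   1.        ]]), array([ 0.28547631, -0.56323604,  0.37323807]), array([[ 3.27663960e-01, -8.93174516e-01, -3.08018853e-01],
       [-9.44794312e-01, -3.09827994e-01, -1.06631709e-01],
       [-1.92138079e-04,  3.25953829e-01, -9.45385670e-01]]))
1.35
[[ 9.44481557e-01  3.28564436e-01 -2.11799688e-05]
 [ 3.28564436e-01 -9.44481557e-01  1.63485364e-05]
 [-1.46325422e-05 -2.23998756e-05 -1.00000000e+00]]
[[ 0.85837006 -0.38096599  0.34360697]
 [-0.51268213 -0.61227717  0.60189177]
 [-0.01891759 -0.69280703 -0.72087485]]
[[-0.02301358 -0.99765579  0.06444608]
 [-0.99946709  0.02445226  0.02162469]
 [-0.02314985 -0.06391408 -0.99768686]]
```

```bash
python3 - <<'E'
from h import *
T=cal('top');S=cal('scene')
def two(n,t,s):
    t=np.array(t)/2.6+[110,100]; s=np.array(s)/2.5+[170,120]
    x,e=tri([ray(T,*t),ray(S,*s)]); print(n,x.round(4),np.round(e,4)); return x
m=two('mouth',(357,197),(237,163))
h=two('hinge eye',(447,213),(263,208))
two('knobtop',(432,267),(208,195))
two('tabtop',(714,294),(341,445))
two('stopper top',(53,274),(64,52))
two('gauge',(374,102),(315,147))
for i,(a,b) in enumerate([((283,53),(160,100)),((449,104),(308,72)),((247,222),(209,272))]): two('corner',a,b)
E
```

```text
mouth [0.5777 0.0136 0.0994] [0.0032 0.0032]
hinge eye [ 0.5561 -0.076   0.1225] [0.0019 0.0019]
knobtop [ 0.5021 -0.0588  0.1571] [0.0023 0.0023]
tabtop [ 0.4681 -0.333   0.1344] [0.0003 0.0003]
stopper top [0.5062 0.3346 0.0722] [0.0016 0.0016]
gauge [ 0.6741 -0.0046  0.09  ] [0.0005 0.0005]
corner [0.6297 0.1046 0.1394] [0.0877 0.0877]
corner [ 0.6276 -0.067   0.2664] [0.0132 0.0132]
corner [ 0.5975  0.1683 -0.2831] [0.0197 0.0197]
```

```bash
python3 - <<'E'
from h import *
T=cal('top');S=cal('scene')
def two(n,t,s):
    t=np.array(t)/2.6+[110,100]; s=np.array(s)/2.5+[170,120]
    x,e=tri([ray(T,*t),ray(S,*s)]); print(n,x.round(4),np.round(e,4)); return x
a=two('far+y',(283,53),(306,72));b=two('far-y',(449,106),(356,239));c=two('near+y',(247,224),(165,101))
print(a-b,a-c, np.degrees(np.arctan2((a-b)[0],(a-b)[1])),np.degrees(np.arctan2((a-c)[1],(a-c)[0])), np.linalg.norm(a-b))
E
```

```text
far+y [0.7222 0.0859 0.1163] [0.0006 0.0006]
far-y [ 0.6819 -0.0855  0.0038] [0.0001 0.0001]
near+y [0.5498 0.1243 0.1217] [0.0015 0.0015]
[0.04027792 0.17147441 0.11250782] [ 0.17236128 -0.03836631 -0.00537755] 13.218673501093493 -12.549016272265247 0.2090066847733585
```

```bash
cat >> h.py <<'E'
def toolR(x,z):
    z=np.array(z,float)/np.linalg.norm(z); x=np.array(x,float); x-=z*(x@z); x/=np.linalg.norm(x)
    return np.stack([x,np.cross(z,x),z],1)
def go(p,Rt=None):
    s=manip.state(); R0=Rq(s['tool_rot']).as_matrix(); p0=np.array(s['tool_pos'])
    if Rt is None: Rt=R0
    rv=np.degrees(R.from_matrix(R0.T@Rt).as_rotvec()); d=Rt.T@(np.array(p)-p0)
    print('turn',rv.round(2),'rows>=',np.ceil(abs(rv).max()/7.16),'| then shift(mm)',(d*1000).round(1),'rows>=',np.ceil(np.linalg.norm(d)*1000/41))
def az(a): a=np.radians(a); return [np.cos(a),np.sin(a),0]
E
python3 -c "
from h import *
go([.45,-.36,.27],toolR(az(90),[0,0,-1]))"
```

```text
turn [ -0.    -0.   -70.82] rows>= 10.0 | then shift(mm) [230.3 244.6 -38.7] rows>= 9.0
```

```bash
python3 -m creep '[[0,0,-7.08,0,0,-0.004,1],[0,0,-7.08,0,0,-0.004,1],[0,0,-7.08,0,0,-0.004,1],[0,0,-7.08,0,0,-0.004,1],[0,0,-7.08,0,0,-0.004,1],[0,0,-7.08,0,0,-0.004,1],[0,0,-7.08,0,0,-0.004,1],[0,0,-7.08,0,0,-0.004,1],[0,0,-7.08,0,0,-0.004,1],[0,0,-7.08,0,0,-0.004,1],[0,0,0,0.023,0.0245,0,1],[0,0,0,0.023,0.0245,0,1],[0,0,0,0.023,0.0245,0,1],[0,0,0,0.023,0.0245,0,1],[0,0,0,0.023,0.0245,0,1],[0,0,0,0.023,0.0245,0,1],[0,0,0,0.023,0.0245,0,1],[0,0,0,0.023,0.0245,0,1],[0,0,0,0.023,0.0245,0,1],[0,0,0,0.023,0.0245,0,1]]'
python3 - <<'E'
from h import *
import pickle
s=manip.state();C=cal('wrist');im=snap('wrist','w1.png');print(s['time'],s['tool_pos'],C)
pickle.dump(C,open('w1.pkl','wb'))
cv2.imwrite('pics/w1c.png',cv2.resize(im,None,fx=1.5,fy=1.5,interpolation=cv2.INTER_CUBIC))
E
```

```text
time: 3.02
tool_pos: [0.4515, -0.359, 0.2715]
tool_rot: [0.0, 0.707, 0.707, 0.0]
contact_force: [0.3, -0.4, 0.2]
gripper_width: 1.002
3.0167 [ 0.45146136 -0.35903677  0.27150771] (array([[284.40534347,   0.        , 257.30206455],
       [  0.        , 284.40534347, 192.7483091 ],
       [  0.        ,   0.        ,   1.        ]]), array([ 0.45237956, -0.27566979,  0.41341716]), array([[ 9.99998928e-01, -1.02954591e-03, -1.04141588e-03],
       [-1.31246517e-03, -9.45538679e-01, -3.25507119e-01],
       [-6.49574476e-04,  3.25508136e-01, -9.45539016e-01]]))
```

View pics/w1c.png

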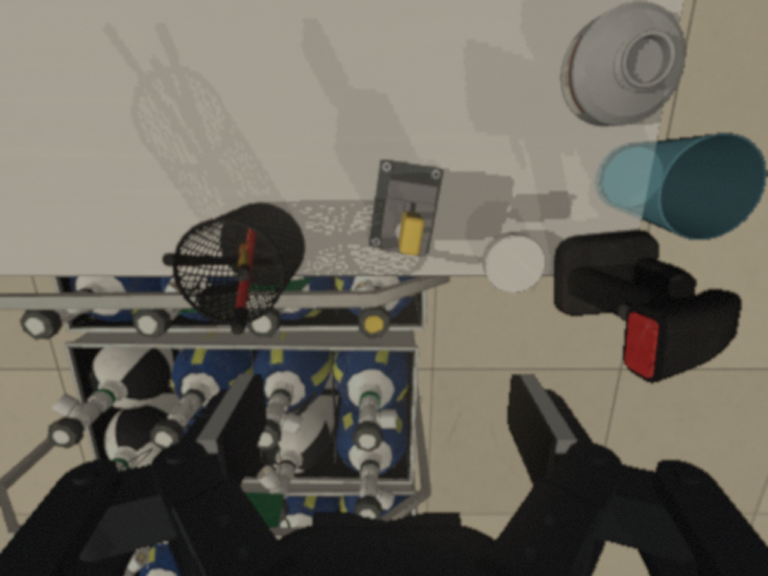

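```bash
python3 - <<'E'
import cv2
im=cv2.imread('pics/w1.png')
cv2.imwrite('pics/w1z.png',cv2.resize(im[95:180,235:320],None,fx=7,fy=7,interpolation=cv2.INTER_CUBIC))
E
```

```text
(no output)
```

View pics/w1z.png

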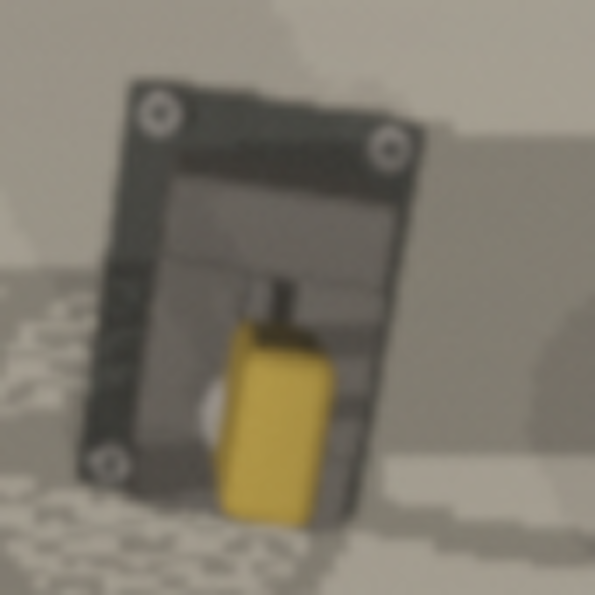

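```bash
python3 - <<'E'
from h import *
import pickle
C=pickle.load(open('w1.pkl','rb'))
f=lambda p,z: atz(C,p[0]/7+235-.43,p[1]/7+95-.43,z)
a,b,c=[f(p,.009) for p in((160,112),(390,148),(108,464))]
print(a,b,c)
print('az x',np.degrees(np.arctan2(*(a-c)[[1,0]])),np.linalg.norm(a-c),'az y', np.degrees(np.arctan2(*(b-a)[[1,0]])),np.linalg.norm(a-b), 'plate centre',(b+c)/2)
q=[f(p,.1285) for p in((247,350),(334,363),(306,525),(224,515))]
print(np.array(q).round(4),np.mean(q,0))
print([np.linalg.norm(q[i]-q[(i+1)%4]) for i in range(4)])
e=(q[0]+q[1]-q[2]-q[3]); print(np.degrees(np.arctan2(e[1],e[0])))
# collar at z .066+.002
T=cal('top');S=cal('scene')
print(proj(T,np.mean(q,0)),proj(S,np.mean(q,0)))
E
```

```text
[ 0.45226124 -0.29601382  0.009     ] [ 0.49744844 -0.30287626  0.009     ] [ 0.44142276 -0.36604071  0.009     ]
az x 81.20179482324403 0.07086069352065803 az y -8.635353623413716 0.045705309393626437 plate centre [ 0.4694356  -0.33445848  0.009     ]
[[ 0.4647 -0.3228  0.1285]
 [ 0.4772 -0.3246  0.1285]
 [ 0.4737 -0.3485  0.1285]
 [ 0.4616 -0.347   0.1285]] [ 0.46931254 -0.33572519  0.1285    ]
[np.float64(0.012632396004339491), np.float64(0.02413076732219404), np.float64(0.012181719701061862), np.float64(0.024423872803810306)]
82.26548461873345
[[385.12055296 212.47499874]] [[307.35148525 300.19723034]]
```

```bash
cat >> h.py <<'E'
def board(yaw):
    s,c=np.sin(np.radians(yaw)),np.cos(np.radians(yaw)); C3,S3=np.cos(np.pi/6),.5
    return np.stack([[C3*s,C3*c,S3],[-c,s,0],[-S3*s,-S3*c,C3]],1)
E
python3 - <<'E'
from h import *
B=board(13); m=np.array([.5777,.0136,.1])
Rt=toolR(B[:,0],-B[:,2])
go(m+B@[-.03,0.0,.17],Rt)
print(m+B@[-.03,0,.17])
E
```

```text
turn [-3.29 29.67 13.  ] rows>= 5.0 | then shift(mm) [219.3  36.6 172. ] rows>= 7.0
[ 0.55273476 -0.09453633  0.23222432]
```

```bash
python3 -m creep '[[-0.66,5.93,2.6,0,0,-0.002,1],[-0.66,5.93,2.6,0,0,-0.002,1],[-0.66,5.93,2.6,0,0,-0.002,1],[-0.66,5.93,2.6,0,0,-0.002,1],[-0.66,5.93,2.6,0,0,-0.002,1],[0,0,0,0.0274,0.0046,0.0215,1],[0,0,0,0.0274,0.0046,0.0215,1],[0,0,0,0.0274,0.0046,0.0215,1],[0,0,0,0.0274,0.0046,0.0215,1],[0,0,0,0.0274,0.0046,0.0215,1],[0,0,0,0.0274,0.0046,0.0215,1],[0,0,0,0.0274,0.0046,0.0215,1],[0,0,0,0.0274,0.0046,0.0215,1],[0,0,0,0,0,0,1]]'
python3 - <<'E'
from h import *
import pickle
s=manip.state();C=cal('wrist');im=snap('wrist','w2.png');print(s['time'],s['tool_pos'],s['joint_pos'].round(3))
pickle.dump(C,open('w2.pkl','wb'))
cv2.imwrite('pics/w2c.png',cv2.resize(im,None,fx=1.56,fy=1.56,interpolation=cv2.INTER_CUBIC))
E
```

```text
time: 4.23
tool_pos: [0.5492, -0.0976, 0.2395]
tool_rot: [-0.162, 0.756, 0.601, 0.201]
contact_force: [-0.1, 0.5, -0.4]
gripper_width: 1.001
4.2333 [ 0.54924187 -0.09761962  0.23952011] [-0.554 -0.06   1.775  0.491  1.609 -0.353]
```

View pics/w2c.png

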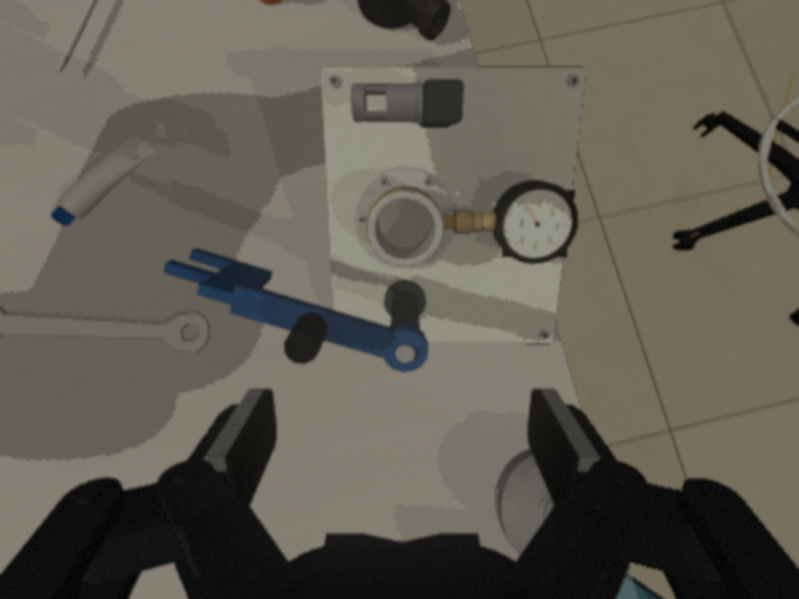

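```bash
python3 - <<'E'
import cv2
im=cv2.imread('pics/w2.png')
cv2.imwrite('pics/w2z.png',cv2.resize(im[40:240,185:385],None,fx=3,fy=3,interpolation=cv2.INTER_CUBIC))
cv2.imwrite('pics/w2y.png',cv2.resize(im[40:180,215:305],None,fx=4.2,fy=4.2,interpolation=cv2.INTER_CUBIC))
E
```

```text
(no output)
```

View pics/w2z.png

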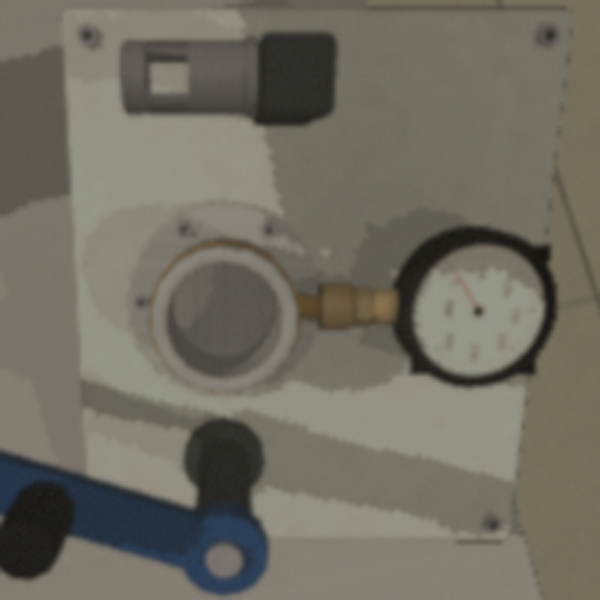

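View pics/w2y.png

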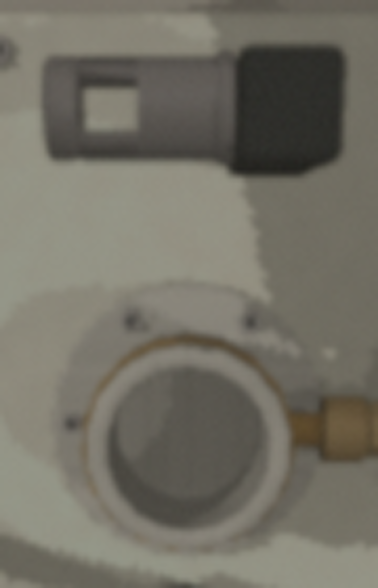

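```bash
cat > fit.py <<'E'
from h import *
import pickle
from scipy.optimize import least_squares
C=pickle.load(open('w2.pkl','rb'));T=cal('top');S=cal('scene')
ph=np.linspace(0,2*np.pi,361)
def ext(C,m,B,r,z=0):
    P=m+np.stack([r*np.cos(ph),r*np.sin(ph),0*ph+z],1)@B.T; q=proj(C,P)
    return np.array([q[:,0].min(),q[:,0].max(),q[:,1].min(),q[:,1].max()])
o=np.array([215,215,40,40.])
y4=lambda l:np.array(l)/4.2+o-.4
rim=y4([88,293,345,551]); bore=y4([107,268,363,530])
eye=np.array([225,557])/3+[185,40]-.3
topm=np.array([357,197])/2.6+[110,100]; scm=np.array([237,163])/2.5+[170,120]
tope=np.array([447,213])/2.6+[110,100]; sce=np.array([263,208])/2.5+[170,120]
def res(p):
    m=p[:3];B=board(p[3]*100)
    e=m+B@[-.068,0,.054]
    return np.concatenate([ext(C,m,B,.027)-rim,.7*(ext(C,m,B,.021)-bore),.7*(proj(C,e)[0]-eye),
      .4*(proj(T,e)[0]-tope),.4*(proj(S,e)[0]-sce),.4*(proj(T,m)[0]-topm),.4*(proj(S,m)[0]-scm)])
if __name__=='__main__':
    f=least_squares(res,[.5777,.0136,.1,.13]);p=f.x
    print(p.round(4));print(f.fun.round(2))
    np.save('fit.npy',p)
    m=p[:3];B=board(p[3]*100)
    def onb(u,v,z):
        pp,d=ray(C,u,v);n=B[:,2];t=((m+z*n-pp)@n)/(d@n);return B.T@(pp+t*d-m)
    h=np.array([[80,63],[141,63],[141,133],[80,133],[85,87],[138,87],[138,131],[85,131]])/4.2+[215,40]-.4
    for a in h: print(onb(*a,.023).round(4),onb(*a,.012).round(4),onb(*a,.001).round(4))
    for a in [(43,108),(110,57),(110,160)]: print('stud',onb(a[0]/4.2+215-.4,a[1]/4.2+40-.4,.012).round(4))
    for a in [(90,35),(545,35),(490,523)]: print('scr',onb(a[0]/3+185-.3,a[1]/3+40-.3,-.049).round(4))
E
python3 fit.py
```

```text
[0.5767 0.0084 0.1084 0.1315]
[-0.56  0.04 -0.25  0.02  0.28  0.34  0.86 -0.13 -0.04 -0.45  0.   -0.39
 -0.23  0.04  0.95 -0.42 -0.22 -0.36]
[0.0887 0.0241 0.023 ] [0.09  0.025 0.012] [0.0913 0.0259 0.001 ]
[0.0886 0.0108 0.023 ] [0.09   0.0112 0.012 ] [0.0913 0.0116 0.001 ]
[0.0746 0.011  0.023 ] [0.0754 0.0114 0.012 ] [0.0761 0.0117 0.001 ]
[0.0746 0.0245 0.023 ] [0.0754 0.0254 0.012 ] [0.0761 0.0263 0.001 ]
[0.0839 0.0232 0.023 ] [0.085 0.024 0.012] [0.0862 0.0249 0.001 ]
[0.0839 0.0115 0.023 ] [0.085  0.0119 0.012 ] [0.0861 0.0123 0.001 ]
[0.075  0.0116 0.023 ] [0.0758 0.012  0.012 ] [0.0766 0.0125 0.001 ]
[0.075  0.0234 0.023 ] [0.0758 0.0242 0.012 ] [0.0766 0.0251 0.001 ]
stud [0.0806 0.0337 0.012 ]
stud [0.0912 0.0182 0.012 ]
stud [0.0696 0.0186 0.012 ]
scr [ 0.1006  0.0515 -0.049 ]
scr [ 0.1005 -0.1213 -0.049 ]
scr [-0.1007 -0.1214 -0.049 ]
```

```bash
python3 - <<'E'
from h import *
B=board(13.15);Rt=toolR(B[:,0],[0,0,-1])
go([.5,.27,.27],Rt)
p=np.load('fit.npy');m=p[:3]
# gate angle
import pickle
C=pickle.load(open('w2.pkl','rb'))
for a in np.arange(1.1,1.9,.1):
    X=m+B@[-.068+.06*np.cos(a),.06*np.sin(a),.09]
    print(round(a,2),proj(C,X)[0].round(1),(proj(C,X)[0]-[185,40])*3,X.round(3))
E
```

```text
turn [ -0.23 -29.78   0.07] rows>= 5.0 | then shift(mm) [ 349.1 -131.8  -30.2] rows>= 10.0
1.1 [196.4 213.8] [ 34.06614446 521.31286463] [ 0.506 -0.058  0.166]
1.2 [193.9 219.7] [ 26.77748751 539.11487645] [ 0.503 -0.062  0.163]
1.3 [192.2 225.8] [ 21.61230468 557.34829446] [ 0.5   -0.066  0.16 ]
1.4 [191.2 231.9] [ 18.57685645 575.81008905] [ 0.497 -0.071  0.157]
1.5 [190.9 238.1] [ 17.6530854  594.30372441] [ 0.496 -0.076  0.154]
1.6 [191.3 244.2] [ 18.80088113 612.64127837] [ 0.494 -0.081  0.151]
1.7 [192.3 250.2] [ 21.96048672 630.64510172] [ 0.494 -0.086  0.148]
1.8 [194. 256.] [ 27.05494539 648.14904051] [ 0.493 -0.091  0.145]
```

```bash
python3 -m creep '[[0,-5.95,0,0,0,-0.008,1],[0,-5.95,0,0,0,-0.008,1],[0,-5.95,0,0,0,-0.008,1],[0,-5.95,0,0,0,-0.008,1],[0,-5.95,0,0,0,-0.008,1],[0,0,0,0.038,-0.0132,0,1],[0,0,0,0.038,-0.0132,0,1],[0,0,0,0.038,-0.0132,0,1],[0,0,0,0.038,-0.0132,0,1],[0,0,0,0.038,-0.0132,0,1],[0,0,0,0.038,-0.0132,0,1],[0,0,0,0.038,-0.0132,0,1],[0,0,0,0.038,-0.0132,0,1],[0,0,0,0.035,-0.0132,0,1],[0,0,0,0.0,-0.01,0,1],[0,0,0,0,0,0,1]]'
python3 - <<'E'
from h import *
import pickle
s=manip.state();C=cal('wrist');im=snap('wrist','w3.png');print(s['time'],s['tool_pos'],s['joint_pos'].round(3))
pickle.dump(C,open('w3.pkl','wb'))
for t in ['stopper']: print([(r['confidence'],r['rect']) for r in manip.cut_out(t,'wrist')])
cv2.imwrite('pics/w3c.png',cv2.resize(im,None,fx=1.56,fy=1.56,interpolation=cv2.INTER_CUBIC))
E
```

```text
time: 5.62
tool_pos: [0.4983, 0.246, 0.2787]
tool_rot: [-0.001, 0.783, 0.622, -0.001]
contact_force: [-0.5, 0.4, 0.0]
gripper_width: 1.0
5.6167 [0.49828043 0.24596954 0.2787239 ] [ 3.240e-01 -1.350e-01  1.717e+00  1.000e-03  1.563e+00  5.530e-01]
[(0.96, [229.7, 65.0, 268.4, 107.0])]
```

View pics/w3c.png

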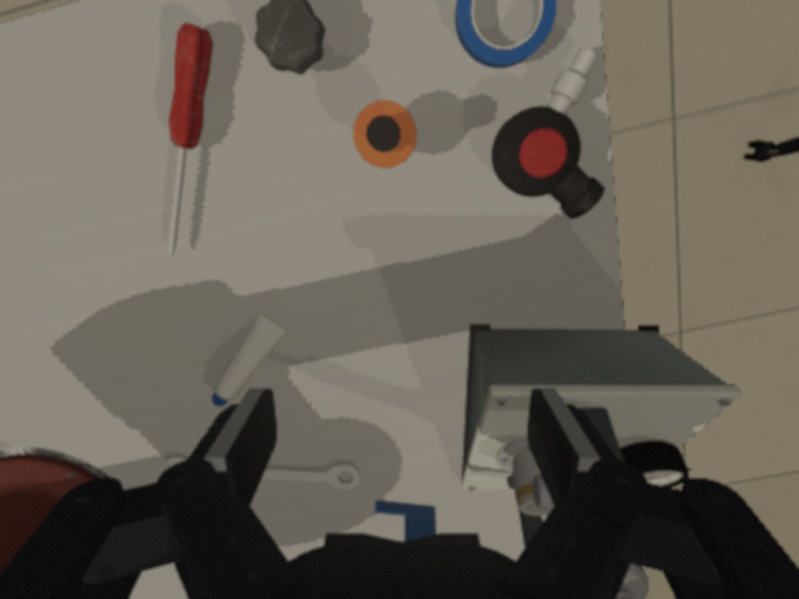

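```bash
python3 - <<'E'
from h import *
import pickle
C=pickle.load(open('w3.pkl','rb'))
im=cv2.imread('pics/w3.png')
hsv=cv2.cvtColor(im,cv2.COLOR_BGR2HSV)[60:112,222:278]
mo=((hsv[...,1]>120)&(hsv[...,2]>100)).astype(np.uint8); 
cnt=max(cv2.findContours(mo,cv2.RETR_EXTERNAL,cv2.CHAIN_APPROX_NONE)[0],key=len)
(e,ax,_)=cv2.fitEllipse(cnt);e=np.array(e)+[222,60];print(e,ax)
hole=cv2.moments(((1-mo)*cv2.drawContours(np.zeros_like(mo),[cnt],-1,1,-1)),True)
g=np.array([hole['m10']/hole['m00']+222,hole['m01']/hole['m00']+60]);print('grip',g,hole['m00'])
f=atz(C,*e,.038);t=atz(C,*g,.072);print(f,t)
B=board(13.15);Rt=toolR(B[:,0],[0,0,-1])
x=(f*2+t)/3
go([x[0],x[1],.12],Rt)
E
```

```text
[246.31629181  85.55093384] (39.01611328125, 41.623199462890625)
grip [245.59213759  85.18918919] 407.0
[0.50626828 0.34125471 0.038     ] [0.506654   0.34055912 0.072     ]
turn [-0.11  0.01 -0.18] rows>= 1.0 | then shift(mm) [ 96.  -15.2 158.7] rows>= 5.0
```

```bash
python3 -m creep '[[0,0,0,0.024,-0.0038,0.02,1],[0,0,0,0.024,-0.0038,0.02,1],[0,0,0,0.024,-0.0038,0.02,1],[0,0,0,0.024,-0.0038,0.02,1],[0,0,0,0,0,0.03,1],[0,0,0,0,0,0.03,1],[0,0,0,0,0,0.03,1],[0,0,0,0,0,0.03,1],[0,0,0,0,0,0.02,1],[0,0,0,0,0,0.008,1],[0,0,0,0,0,0,1],[0,0,0,0,0,0,1]]'
python3 - <<'E'
from h import *
s=manip.state();C=cal('wrist');im=snap('wrist','w4.png');print(s['tool_pos'],s['contact_force'])
go([.5065,.341,.047])
cv2.imwrite('pics/w4c.png',cv2.resize(im[180:],None,fx=1.5,fy=1.5,interpolation=cv2.INTER_CUBIC))
E
```

```text
time: 6.72
tool_pos: [0.5068, 0.3414, 0.0514]
tool_rot: [-0.001, 0.785, 0.62, -0.0]
contact_force: [0.5, -0.2, -0.0]
gripper_width: 1.001
[0.5068443  0.34142418 0.05136752] [ 0.47707844 -0.16515931 -0.02367166]
turn [0. 0. 0.] rows>= 0.0 | then shift(mm) [-1.3 -0.6  5.5] rows>= 1.0
```

View pics/w4c.png

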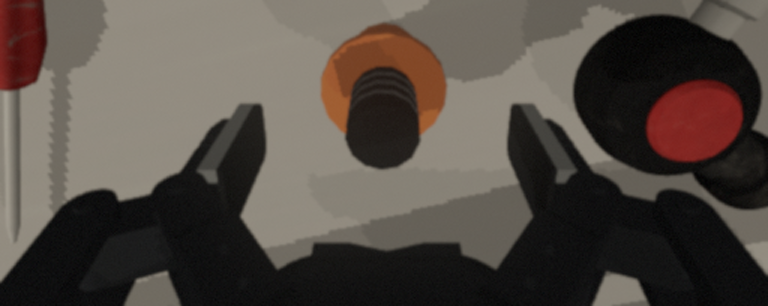

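```bash
python3 -m creep '[[0,0,0,-0.001,-0.0005,0.004,1],[0,0,0,0,0,0,1],[0,0,0,0,0,0,0],[0,0,0,0,0,0,0],[0,0,0,0,0,0,0],[0,0,0,0,0,0,0],[0,0,0,0,0,0,0],[0,0,0,0,0,0,0],[0,0,0,0,0,0,0]]'; python3 - <<'E'
from h import *
s=manip.state();C=cal('wrist');im=snap('wrist','w5.png');print(s['tool_pos'],s['contact_force'])
cv2.imwrite('pics/w5c.png',cv2.resize(im[180:],None,fx=1.5,fy=1.5,interpolation=cv2.INTER_CUBIC))
E
```

```text
time: 7.52
tool_pos: [0.5052, 0.3416, 0.0469]
tool_rot: [-0.001, 0.784, 0.621, -0.0]
contact_force: [-0.8, 0.2, 1.5]
gripper_width: 0.288
[0.50516828 0.34163314 0.04692584] [-0.75690578  0.23647811  1.4753815 ]
```

View pics/w5c.png

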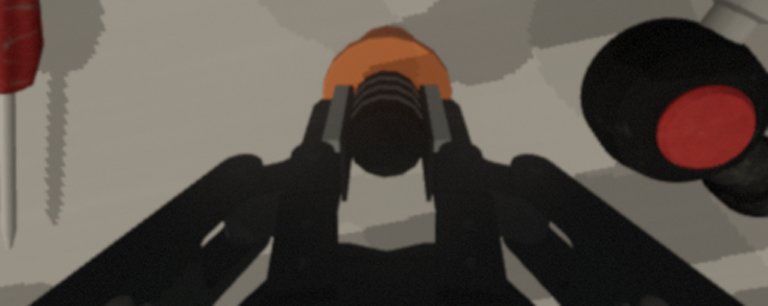

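```bash
python3 -m creep '[[0,0,0,0,0,-0.02,0],[0,0,0,0,0,-0.035,0],[0,0,0,0,0,-0.04,0],[0,0,0,0,0,-0.04,0],[0,0,0,0,0,-0.04,0],[0,0,0,0,0,-0.04,0],[0,0,0,-0.01,0,-0.02,0]]'; python3 - <<'E'
from h import *
m=np.load('fit.npy')[:3]
B=board(13.15);Rt=toolR(B[:,0],-B[:,2])
go(m+B@[0,0,.11],Rt);print(m+B@[0,0,.11])
go(m+B@[0,0,.11]+[0,0,.08],toolR(B[:,0],[0,0,-1]))
E
```

```text
time: 8.15
tool_pos: [0.5044, 0.333, 0.2875]
tool_rot: [-0.001, 0.784, 0.621, 0.003]
contact_force: [1.3, 0.3, -0.1]
gripper_width: 0.281
turn [ 1.700e-01  2.968e+01 -1.000e-02] rows>= 5.0 | then shift(mm) [-349.1  144.2 -104.7] rows>= 10.0
[ 0.56415724 -0.04517499  0.20363176]
turn [ 0.16 -0.32 -0.06] rows>= 1.0 | then shift(mm) [-354.7  144.2    3.9] rows>= 10.0
```

```bash
python3 -m creep '[[0,0,0,-0.02,0.008,0,0],[0,0,0,-0.037,0.015,0,0],[0,0,0,-0.037,0.015,0,0],[0,0,0,-0.037,0.015,0,0],[0,0,0,-0.037,0.015,0,0],[0,0,0,-0.037,0.015,0,0],[0,0,0,-0.037,0.015,0,0],[0,0,0,-0.037,0.015,0,0],[0,0,0,-0.037,0.015,0,0],[0,0,0,-0.037,0.015,0,0],[0,0,0,-0.005,0.002,0,0],[0,5.94,0,0,0,0,0],[0,5.94,0,0,0,0,0],[0,5.94,0,0,0,0,0],[0,5.94,0,0,0,0,0],[0,5.94,0,0,0,0,0],[0,0,0,0,0,0,0],[0,0,0,0,0,0,0]]'; python3 - <<'E'
from h import *
m=np.load('fit.npy')[:3]
B=board(13.15);Rt=toolR(B[:,0],-B[:,2])
go(m+B@[0,0,.085],Rt);print(m+B@[0,0,.085])
print(manip.state()['joint_pos'])
C=cal('wrist');im=snap('wrist','w6.png')
import pickle;pickle.dump(C,open('w6.pkl','wb'))
cv2.imwrite('pics/w6c.png',cv2.resize(im,None,fx=1.5,fy=1.5,interpolation=cv2.INTER_CUBIC))
E
```

```text
time: 9.65
tool_pos: [0.5613, -0.0508, 0.2794]
tool_rot: [-0.161, 0.759, 0.599, 0.199]
contact_force: [0.2, 0.7, -1.3]
gripper_width: 0.285
turn [-0.17  0.37 -0.37] rows>= 1.0 | then shift(mm) [-32.5   1.5  93.7] rows>= 3.0
[ 0.56700101 -0.03300276  0.18198112]
[-0.46879132 -0.10337506  1.74691079  0.50109166  1.62749544 -0.23775098]
```

View pics/w6c.png

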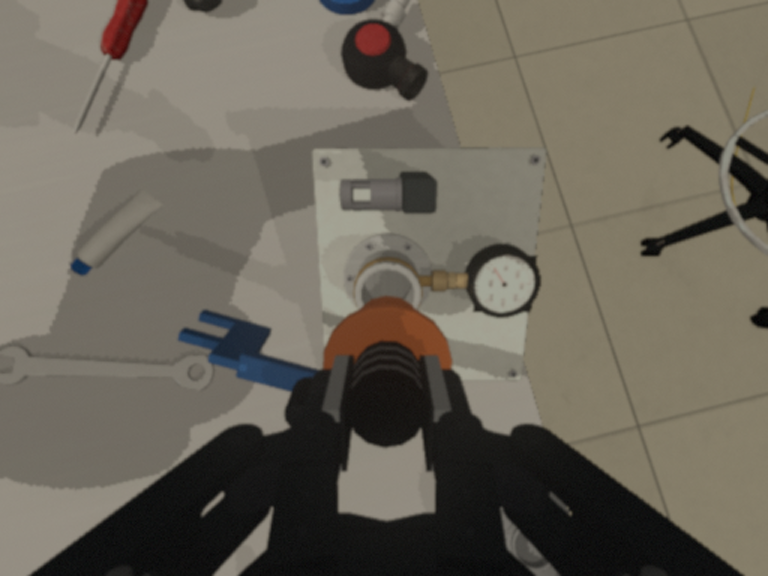

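```bash
python3 -m creep '[[-0.17,0.37,-0.37,-0.0165,0.0008,0.01,0],[0,0,0,-0.016,0.0007,0.02,0],[0,0,0,0,0,0.03,0],[0,0,0,0,0,0.02,0],[0,0,0,0,0,0.013,0],[0,0,0,0,0,0,0],[0,0,0,0,0,0,0]]'; python3 - <<'E'
from h import *
m=np.load('fit.npy')[:3]
B=board(13.15);Rt=toolR(B[:,0],-B[:,2])
go(m+B@[0,0,.06],Rt)
C=cal('wrist');im=snap('wrist','w7.png')
import pickle;pickle.dump(C,open('w7.pkl','wb'))
cv2.imwrite('pics/w7c.png',cv2.resize(im,None,fx=1.5,fy=1.5,interpolation=cv2.INTER_CUBIC))
E
```

```text
time: 10.28
tool_pos: [0.568, -0.0317, 0.1848]
tool_rot: [-0.16, 0.755, 0.602, 0.204]
contact_force: [-0.3, -0.5, 0.1]
gripper_width: 0.282
turn [ 0.06 -0.05  0.3 ] rows>= 1.0 | then shift(mm) [-2.7 -0.7 26.7] rows>= 1.0
```

View pics/w7c.png

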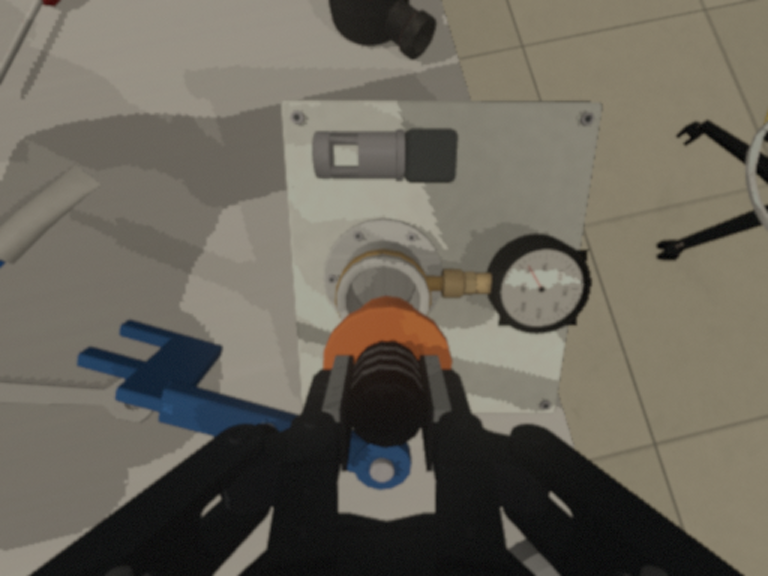

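```bash
python3 - <<'E'
from h import *
import pickle
im=cv2.imread('pics/w7.png')
cv2.imwrite('pics/w7z.png',cv2.resize(im[60:215,185:400],None,fx=3.7,fy=3.7,interpolation=cv2.INTER_CUBIC))
m=np.load('fit.npy')[:3];B=board(13.15);C=pickle.load(open('w7.pkl','rb'))
print(((proj(C,m+np.array([[.1006,.0515,-.049],[.1005,-.1213,-.049],[-.1007,-.1214,-.049],[.0803,.018,.023],[0,.027,0],[0,-.027,0]])@B.T)-[185,60]+.4)*3.7).round(1))
E
```

```text
[[ 53.6  67. ]
 [757.7  70.4]
 [656.9 774.3]
 [165.5 162.4]
 [145.6 521.8]
 [378.1 522.6]]
```

View pics/w7z.png

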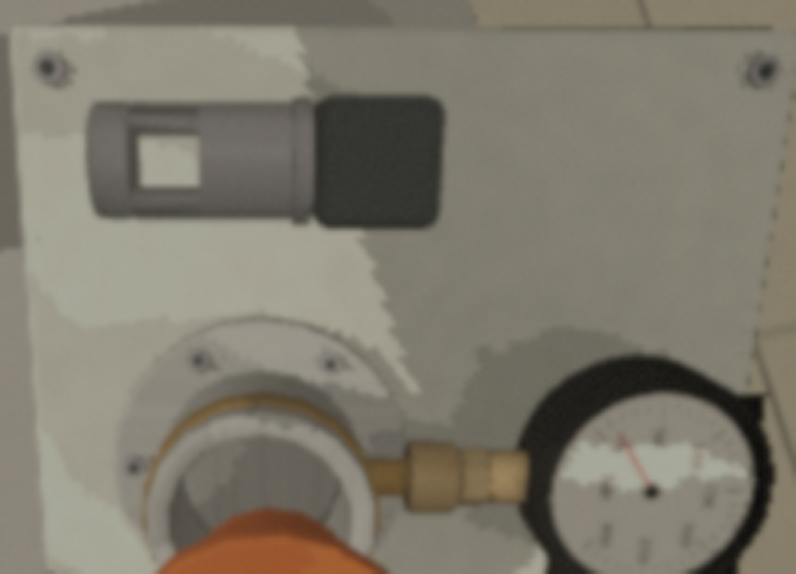

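```bash
cat > fit2.py <<'E'
from fit import *
C7=pickle.load(open('w7.pkl','rb'))
z3=lambda l:np.array(l,float)/3+[185,40]-.33
z7=lambda l:np.array(l,float)/3.7+[185,60]-.37
s2=z3([[90,35],[545,35],[490,523]]); s7=z7([[51,68],[764,70],[662,773]])
rim7=z7([[146,0],[378,0]])[:,0]
stud2=np.array([[57],[160]])/4.2+40-.4; stud7=np.array([102,218])/3.7+60-.37
end2=43/4.2+215-.4; end7=88/3.7+185-.37
def res2(p):
    m=p[:3];B=board(p[3]*100); a,b,c,hx,hy=p[4:9]/10
    r=list(res(p[:4]))
    P=m+np.array([[a,b,-.049],[a,c,-.049],[-a,c,-.049]])@B.T
    r+=list((proj(C,P)-s2).ravel())+list((proj(C7,P)-s7).ravel())
    e=ext(C7,m,B,.027); r+=[e[0]-rim7[0],e[1]-rim7[1]]
    # stud cylinder silhouettes: axis y at (hx,.012), r 11
    for CC,st in((C,stud2.ravel()),(C7,stud7)):
        t=np.stack([hx+.011*np.cos(ph),0*ph+hy,.012+.011*np.sin(ph)],1); q=proj(CC,m+t@B.T)[:,1]
        r+=[q.min()-st[0],q.max()-st[1]]
    for CC,en in((C,end2),(C7,end7)):
        t=np.stack([hx+.011*np.cos(ph),0*ph+hy+.0145,.012+.011*np.sin(ph)],1); q=proj(CC,m+t@B.T)[:,0]
        r+=[q.min()-en]
    return np.array(r)
if __name__=='__main__':
    p0=np.r_[np.load('fit.npy'),1.006,.515,-1.213,.803,.18]
    f=least_squares(res2,p0,loss='soft_l1');p=f.x;print(p.round(4));print(res2(p).round(2)); np.save('fit2.npy',p)
    J=f.jac;print(np.sqrt(np.diag(np.linalg.inv(J.T@J)))*.5)
E
python3 fit2.py
```

```text
[ 0.5767  0.0083  0.1084  0.1313  1.0051  0.5186 -1.223   0.8032  0.1788]
[-0.54  0.06 -0.23  0.04  0.3   0.36  0.87 -0.12  0.01 -0.42  0.01 -0.4
 -0.21  0.04  0.96 -0.43 -0.21 -0.36 -0.33  0.18  0.87 -0.04  0.74 -0.14
  0.26 -0.15 -0.64  0.04 -0.54  0.16 -0.14  0.04 -0.22  0.34 -0.23  0.17
  0.05 -0.04]
[0.00023777 0.00042652 0.0012283  0.00127176 0.00468463 0.00561979
 0.00661326 0.00438683 0.00431082]
```

```bash
python3 -m creep '[[0,0,0.3,-0.0027,-0.0007,0.01,0],[0,0,0,0,0,0.014,0],[0,0,0,0,0,0.01,0],[0,0,0,0,0,0.01,0],[0,0,0,0,0,0.01,0],[0,0,0,0,0,0.008,0],[0,0,0,0,0,0,0],[0,0,0,0,0,0,0]]'; python3 - <<'E'
from h import *
m=np.load('fit2.npy')[:3]
B=board(13.13);Rt=toolR(B[:,0],-B[:,2])
go(m+B@[0,0,.013],Rt)
im=snap('wrist','w8.png')
cv2.imwrite('pics/w8c.png',cv2.resize(im[150:350,160:360],None,fx=3,fy=3,interpolation=cv2.INTER_CUBIC))
E
```

```text
time: 11.0
tool_pos: [0.5732, -0.0036, 0.1286]
tool_rot: [-0.162, 0.757, 0.599, 0.203]
contact_force: [-0.9, 3.6, -1.4]
gripper_width: 0.287
turn [-0.02 -0.14 -0.14] rows>= 1.0 | then shift(mm) [ 0.7  0.6 10.8] rows>= 1.0
```

View pics/w8c.png

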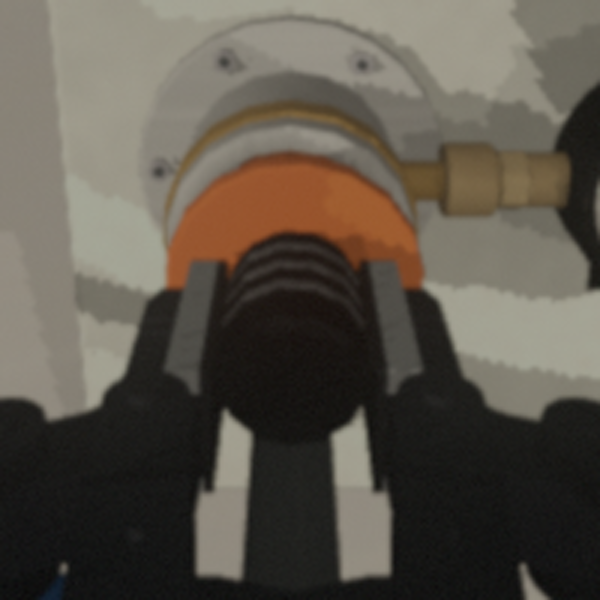

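```bash
python3 -m creep '[[0,0,0,0.0007,0.0006,0.004,0],[0,0,0,0,0,0.004,0],[0,0,0,0,0,0.0025,0],[0,0,0,0,0,0.001,0],[0,0,0,0,0,0,0],[0,0,0,0,0,0,0]]'; python3 - <<'E'
from h import *
m=np.load('fit2.npy')[:3]
B=board(13.13);Rt=toolR(B[:,0],-B[:,2])
go(m+B@[0,0,.013],Rt); print(B.T@manip.state()['contact_force'])
im=snap('wrist','w9.png')
cv2.imwrite('pics/w9c.png',cv2.resize(im[150:350,160:360],None,fx=3,fy=3,interpolation=cv2.INTER_CUBIC))
E
```

```text
time: 11.55
tool_pos: [0.575, 0.0013, 0.1222]
tool_rot: [-0.162, 0.757, 0.6, 0.203]
contact_force: [-11.6, -1.3, 11.7]
gripper_width: 0.281
turn [-0.1  -0.1  -0.04] rows>= 1.0 | then shift(mm) [-0.6  0.1  2.6] rows>= 1.0
[ 2.47499328 10.95741842 12.06125549]
```

View pics/w9c.png

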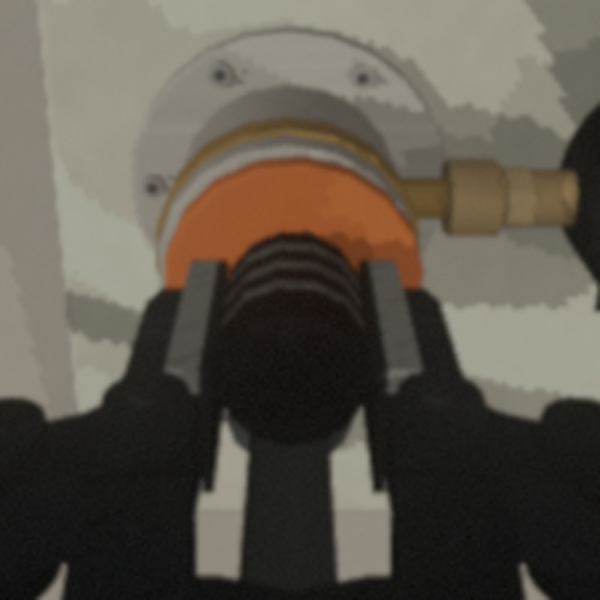

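```bash
python3 -m creep '[[0,0,0,0,-0.0015,0,0],[0,0,0,0,0,0,0],[0,0,0,0,0,0.001,0],[0,0,0,0,0,0.001,0],[0,0,0,0,0,0,0]]'; python3 - <<'E'
from h import *
m=np.load('fit2.npy')[:3]
B=board(13.13);Rt=toolR(B[:,0],-B[:,2])
go(m+B@[0,0,.013],Rt); print(B.T@manip.state()['contact_force'])
E
```

```text
time: 12.02
tool_pos: [0.575, 0.0013, 0.1222]
tool_rot: [-0.16, 0.757, 0.6, 0.203]
contact_force: [-12.6, -6.4, 16.9]
gripper_width: 0.281
turn [ 0.08 -0.02  0.02] rows>= 1.0 | then shift(mm) [-0.6  0.1  2.6] rows>= 1.0
[ 0.60208936 10.7827317  19.13812238]
```

```bash
python3 - <<'E'
from h import *
from fit import ext
p=np.load('fit2.npy');m=p[:3];B=board(13.13)
C=cal('wrist'); im=snap('wrist','w10.png')
print('rim',ext(C,m,B,.027).round(1))
for g in (0,.001,.002,.003,.004): print(g,ext(C,m,B,.026,g).round(1),ext(C,m,B,.026,g+.006).round(1))
cv2.imwrite('pics/w10c.png',cv2.resize(im[175:255,195:315],None,fx=6.5,fy=6.5,interpolation=cv2.INTER_CUBIC))
E
```

```text
rim [212.4 299.5 196.9 274.9]
0 [214.  297.9 198.5 273.6] [212.6 299.3 202.1 279.3]
0.001 [213.8 298.1 199.1 274.5] [212.3 299.5 202.7 280.2]
0.002 [213.5 298.4 199.7 275.4] [212.1 299.7 203.4 281.2]
0.003 [213.3 298.6 200.3 276.4] [211.8 300.  204.  282.2]
0.004 [213.  298.8 200.9 277.3] [211.5 300.2 204.7 283.2]
```

View pics/w10c.png

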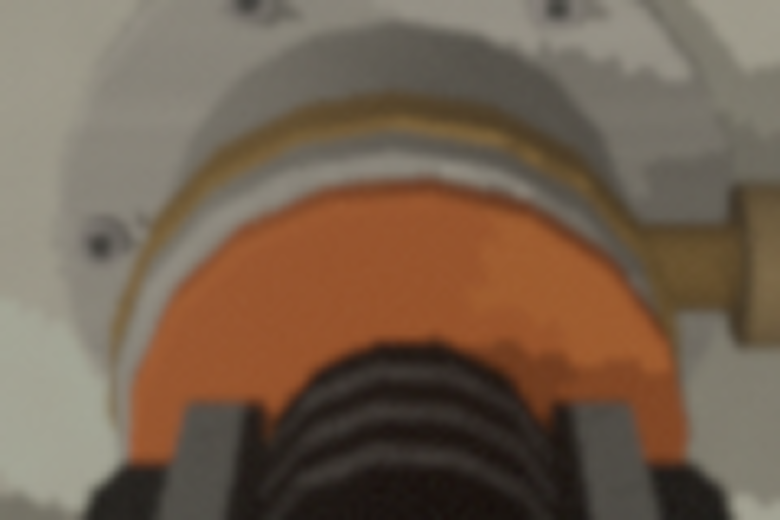

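```bash
python3 -m creep '[[0,0,0,0,0,-0.001,0],[0,0,0,0,0,0,0.7],[0,0,0,0,0,0,0.7],[0,0,0,0,0,0,0.7],[0,0,0,0,0,0,0.7]]'; python3 - <<'E'
from h import *
from fit import ext
p=np.load('fit2.npy');m=p[:3];B=board(13.13)
C=cal('wrist'); im=snap('wrist','w11.png')
print(B.T@(manip.state()['tool_pos']-m),B.T@manip.state()['contact_force'])
print('rim',ext(C,m,B,.027).round(1))
for g in (0,.001,.002,.003,.004): print(g,ext(C,m,B,.026,g).round(1),ext(C,m,B,.026,g+.006).round(1))
cv2.imwrite('pics/w11c.png',cv2.resize(im[175:295,190:320],None,fx=5,fy=5,interpolation=cv2.INTER_CUBIC))
E
```

```text
time: 12.48
tool_pos: [0.5749, 0.0021, 0.119]
tool_rot: [-0.16, 0.757, 0.599, 0.204]
contact_force: [-0.5, 0.4, -0.7]
gripper_width: 0.698
[-0.00034965  0.00053092  0.01227623] [-1.35910434  0.34779861  0.18892301]
rim [212.  300.8 197.2 276.6]
0 [213.6 299.1 198.8 275.3] [212.2 300.6 202.5 281.1]
0.001 [213.4 299.4 199.4 276.2] [211.9 300.8 203.2 282.1]
0.002 [213.2 299.6 200.  277.2] [211.7 301.1 203.8 283.1]
0.003 [212.9 299.8 200.6 278.1] [211.4 301.3 204.5 284.1]
0.004 [212.7 300.1 201.3 279.1] [211.1 301.6 205.1 285.2]
```

View pics/w11c.png

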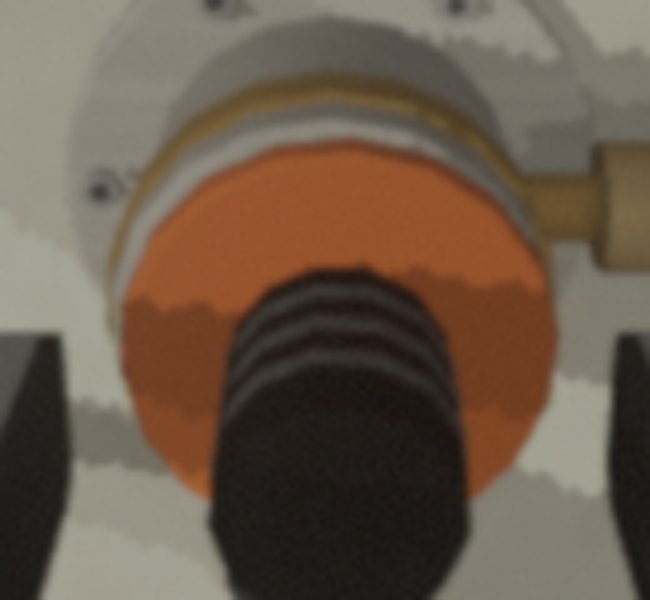

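```bash
python3 -m creep '[[0,0,0,0,0,-0.01,0.7],[0,0,0,0,0,-0.03,0.7],[0,0,0,0,0,-0.04,1],[0,0,0,0,0,-0.04,1],[0,0,0,0,0,-0.03,1],[0,0,0,0,0,0,1],[0,0,0,0,0,0,1]]'; python3 - <<'E'
from h import *
from fit import ext
p=np.load('fit2.npy');m=p[:3];B=board(13.13)
C=cal('wrist'); im=snap('wrist','w12.png')
print(B.T@(manip.state()['tool_pos']-m))
cr=lambda q:(q-np.array([205,205,130,130]))*5+2
print('rim',cr(ext(C,m,B,.027)).round(1))
for dx in (0,-.0015):
  mm=m+B@[dx,0,0]
  for g in (0,.003): print(dx,g,cr(ext(C,mm,B,.026,g)).round(1),cr(ext(C,mm,B,.026,g+.006)).round(1),'grip top',cr(ext(C,mm,B,.013,.038+g)).round(1))
cv2.imwrite('pics/w12c.png',cv2.resize(im[130:250,205:325],None,fx=5,fy=5,interpolation=cv2.INTER_CUBIC))
E
```

```text
time: 13.12
tool_pos: [0.5582, -0.0724, 0.2517]
tool_rot: [-0.158, 0.758, 0.599, 0.205]
contact_force: [0.5, -0.2, -0.2]
gripper_width: 0.997
[-0.00056751  0.00077776  0.1631571 ]
rim [132.  373.6  99.5 333.3]
0 0 [136.5 369.1 104.1 329.2] [134.4 371.2 109.2 338.1] grip top [187.3 318.4 206.1 331.5]
0 0.003 [135.4 370.2 106.6 333.6] [133.3 372.3 111.9 342.7] grip top [186.6 319.1 210.  336.5]
-0.0015 0 [136.7 369.  110.9 335.4] [134.6 371.1 116.2 344.4] grip top [187.4 318.3 213.6 338.5]
-0.0015 0.003 [135.7 370.  113.5 339.8] [133.5 372.2 118.9 349. ] grip top [186.8 319.  217.5 343.6]
```

View pics/w12c.png

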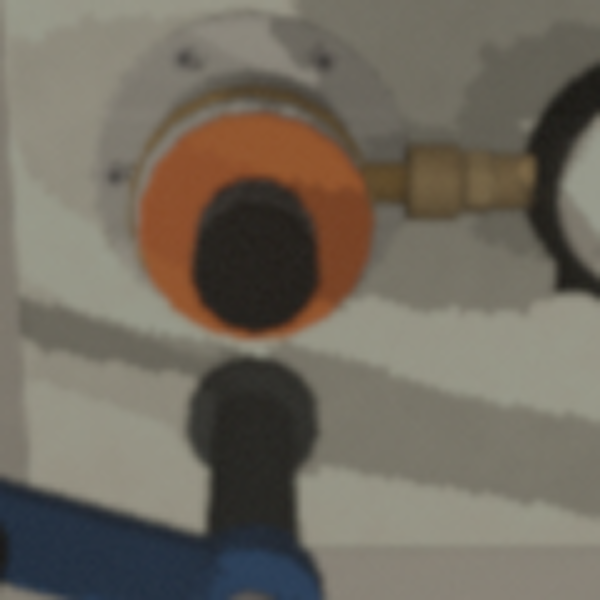

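```bash
python3 - <<'E'
from h import *
import pickle
p=np.load('fit2.npy');m=p[:3];B=board(13.13);C=cal('wrist')
im=cv2.imread('pics/w12.png')
cv2.imwrite('pics/w12d.png',cv2.resize(im[170:330,110:310],None,fx=4,fy=4,interpolation=cv2.INTER_CUBIC))
for a in np.arange(1.1,1.5,.1):
    X=lambda r,t,z:(proj(C,m+B@[-.068+r*np.cos(a)-t*np.sin(a),r*np.sin(a)+t*np.cos(a),z])[0]-[110,170])*4
    print(round(a,2),'knob top',X(.06,0,.09).round(0),'bot',X(.06,0,.054).round(0),'bar top edges at r=.09',X(.09,.01,.052).round(0),X(.09,-.01,.052).round(0),'fork end',X(.162,0,.0).round(0))
print('eye',X(0,0,.052))
E
```

```text
1.1 knob top [339. 310.] bot [369. 236.] bar top edges at r=.09 [241. 215.] [271. 147.] fork end [63. -2.]
1.2 knob top [329. 333.] bot [360. 256.] bar top edges at r=.09 [233. 247.] [255. 177.] fork end [48. 50.]
1.3 knob top [323. 356.] bot [354. 277.] bar top edges at r=.09 [230. 279.] [243. 209.] fork end [ 38. 102.]
1.4 knob top [319. 379.] bot [351. 298.] bar top edges at r=.09 [229. 311.] [235. 240.] fork end [ 35. 153.]
eye [588.32333955 328.28349017]
```

View pics/w12d.png

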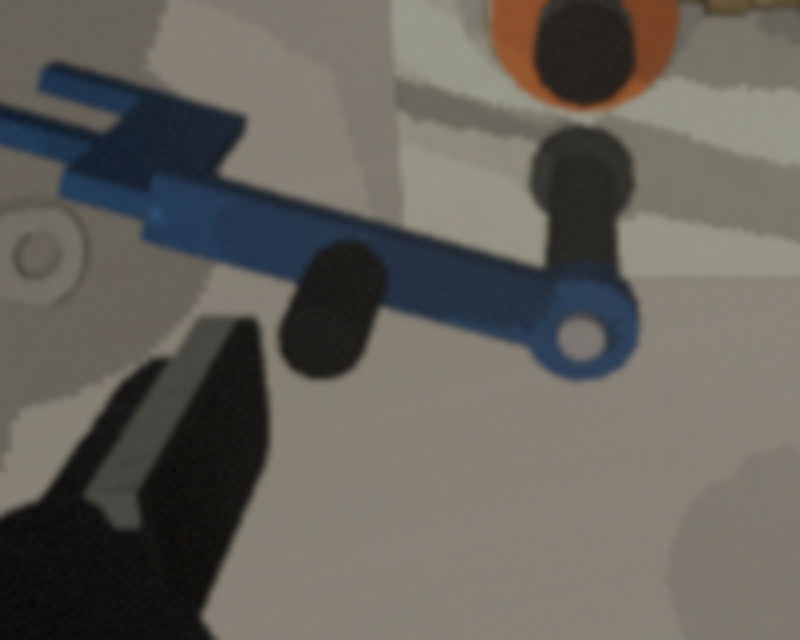

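```bash
cat >> h.py <<'E'
def knob(th,z,r=.06):
    p=np.load('fit2.npy');m=p[:3];B=board(13.13)
    u=B@[np.cos(th),np.sin(th),0]
    return m+B@[-.068+r*np.cos(th),r*np.sin(th),z], toolR(u,-B[:,2])
E
python3 - <<'E'
from h import *
P,Rt=knob(1.22,.14); go(P,Rt); print(P)
E
```

```text
turn [  0.21   0.08 -70.03] rows>= 10.0 | then shift(mm) [ 36.1 -63.1  23.2] rows>= 2.0
[ 0.4965893  -0.08698903  0.2059492 ]
```

```bash
python3 -m creep '[[0,0,-7,0,0,0,1],[0,0,-7,0,0,0,1],[0,0,-7,0,0,0,1],[0,0,-7,0,0,0,1],[0,0,-7,0,0,0,1],[0,0,-7,0,0,0,1],[0,0,-7,0,0,0,1],[0,0,-7,0,0,0,1],[0,0,-7,0,0,0,1],[0,0,-7,0,0,0,1],[0,0,0,0.012,-0.021,0.008,1],[0,0,0,0.012,-0.021,0.008,1],[0,0,0,0.012,-0.021,0.007,1],[0,0,0,0,0,0,1],[0,0,0,0,0,0,1]]'; python3 - <<'E'
from h import *
P,Rt=knob(1.22,.06); go(P,Rt); print(manip.state()['joint_pos'])
im=snap('wrist','w13.png')
C=cal('wrist')
for th in(1.1,1.2,1.3): print(th,proj(C,knob(th,.09)[0])*1.5,proj(C,knob(th,.054)[0])*1.5)
cv2.imwrite('pics/w13c.png',cv2.resize(im,None,fx=1.5,fy=1.5,interpolation=cv2.INTER_CUBIC))
E
```

```text
time: 14.42
tool_pos: [0.4951, -0.0852, 0.2027]
tool_rot: [-0.017, 0.277, 0.925, 0.26]
contact_force: [0.2, 0.2, -0.1]
gripper_width: 0.998
turn [ 0.15 -0.16 -0.19] rows>= 1.0 | then shift(mm) [-1.6  1.1 76.5] rows>= 2.0
[-0.59183764 -0.16540776  1.93513704  0.48893104  1.57652222 -1.62815644]
1.1 [[401.32914954 325.26899925]] [[399.01203892 299.49191478]]
1.2 [[388.99204063 324.51856518]] [[388.41832202 298.83229287]]
1.3 [[376.62549822 324.9042966 ]] [[377.80046108 299.16894963]]
```

View pics/w13c.png

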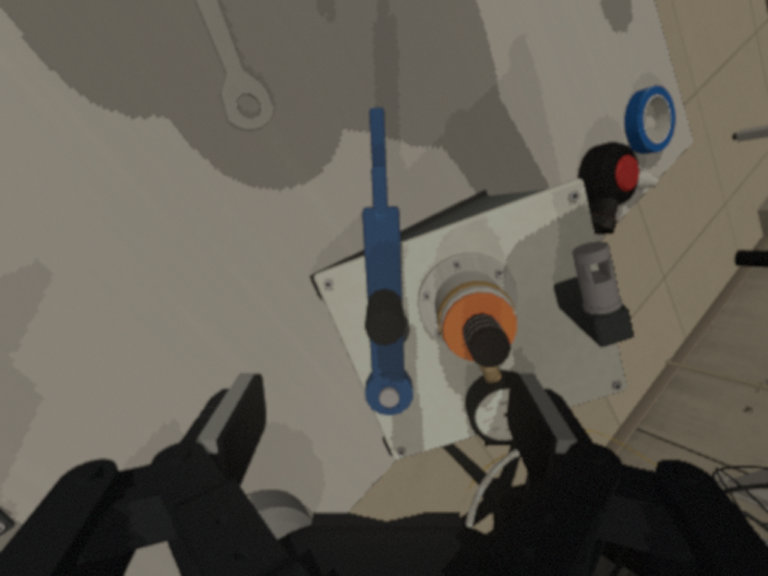

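```bash
python3 -m creep '[[0,0,0,-0.0016,0.001,0.025,1],[0,0,0,0,0,0.025,1],[0,0,0,0,0,0.02,1],[0,0,0,0,0,0.006,1],[0,0,0,0,0,0,0.35],[0,0,0,0,0,0,0.35],[0,0,0,0,0,0,0.35],[0,0,0,0,0,0,0.35],[0,0,0,0,0,0,0.35]]'; python3 - <<'E'
from h import *
P,Rt=knob(1.22,.06); go(P,Rt); s=manip.state();print(s['contact_force'],s['gripper_width'])
im=snap('wrist','w14.png')
cv2.imwrite('pics/w14c.png',cv2.resize(im[150:],None,fx=1.5,fy=1.5,interpolation=cv2.INTER_CUBIC))
E
```

```text
time: 15.22
tool_pos: [0.508, -0.0501, 0.141]
tool_rot: [-0.014, 0.277, 0.925, 0.259]
contact_force: [-0.3, 0.2, 1.1]
gripper_width: 0.35
turn [ 0.13  0.21 -0.  ] rows>= 1.0 | then shift(mm) [ 2.3 -1.8  4.5] rows>= 1.0
[-0.2829118   0.18391514  1.09716866] 0.3504788983667996
```

View pics/w14c.png

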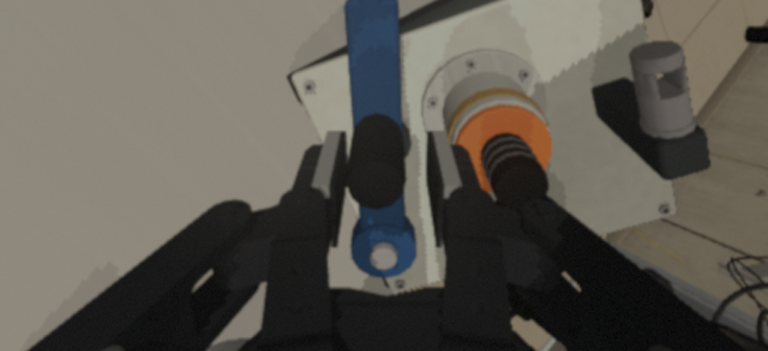

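```bash
python3 -m creep '[[0,0,5,0.0015,0.0042,0,0.35],[0,0,5,-0.0002,0.0052,0,0.35],[0,0,5,-0.0002,0.0052,0,0.35],[0,0,5,-0.0002,0.0052,0,0.35],[0,0,5,-0.0002,0.0052,0,0.35],[0,0,5,-0.0002,0.0052,0,0.35],[0,0,5,-0.0002,0.0052,0,0.35],[0,0,0,0,0,0,0.35]]'; python3 - <<'E'
from h import *
P,Rt=knob(1.22-np.radians(35),.064); go(P,Rt); s=manip.state();print(s['contact_force'],s['gripper_width'])
im=snap('wrist','w15.png')
cv2.imwrite('pics/w15c.png',cv2.resize(im[150:],None,fx=1.5,fy=1.5,interpolation=cv2.INTER_CUBIC))
E
```

```text
time: 15.93
tool_pos: [0.5325, -0.0305, 0.1543]
tool_rot: [-0.092, 0.543, 0.799, 0.242]
contact_force: [0.0, -0.1, -0.1]
gripper_width: 0.351
turn [ 0.15  0.03 -0.09] rows>= 1.0 | then shift(mm) [-0.2 -0.2 -0.3] rows>= 1.0
[ 0.00999728 -0.13625265 -0.1169338 ] 0.3507720782014547
```

View pics/w15c.png

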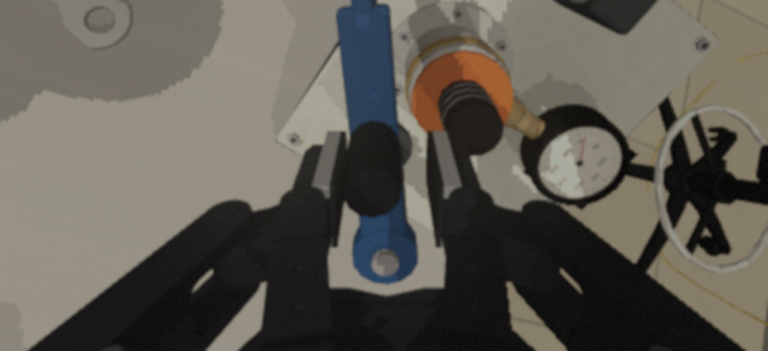

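```bash
python3 -m creep '[[0,0,5,-0.0002,0.0052,0,0.35],[0,0,5,-0.0002,0.0052,0,0.35],[0,0,5,-0.0002,0.0052,0,0.35],[0,0,5,-0.0002,0.0052,0,0.35],[0,0,0,0,0,0,0.35]]'; python3 - <<'E'
from h import *
P,Rt=knob(1.22-np.radians(55),.064); go(P,Rt); s=manip.state()
im=snap('wrist','w16.png')
cv2.imwrite('pics/w16c.png',cv2.resize(im[100:],None,fx=1.5,fy=1.5,interpolation=cv2.INTER_CUBIC))
E
```

```text
time: 16.4
tool_pos: [0.5523, -0.0272, 0.1584]
tool_rot: [-0.133, 0.672, 0.693, 0.223]
contact_force: [0.0, 0.3, -0.2]
gripper_width: 0.353
turn [ 0.14 -0.06  0.  ] rows>= 1.0 | then shift(mm) [-0.3  0.2 -0.6] rows>= 1.0
```

View pics/w16c.png

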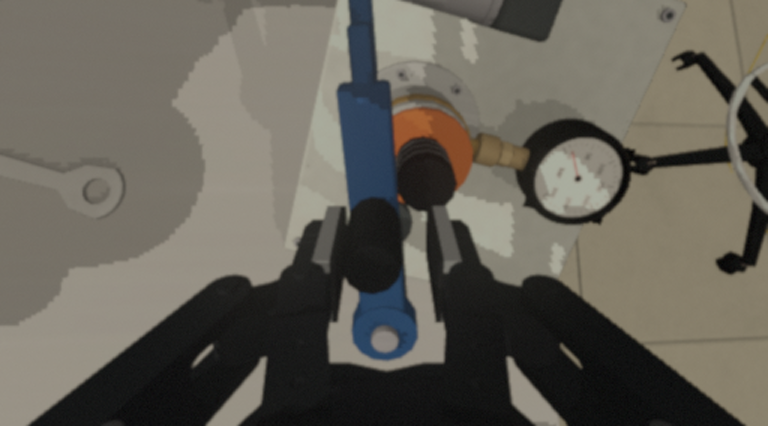

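```bash
python3 -m creep '[[0,0,5,-0.0002,0.0052,0,0.35],[0,0,5,-0.0002,0.0052,0,0.35],[0,0,5,-0.0002,0.0052,0,0.35],[0,0,0,0,0.002,0,0.35],[0,0,0,0,0.002,0,0.35],[0,0,0,0,0,0,0.35]]'; python3 - <<'E'
from h import *
P,Rt=knob(0,.064); go(P,Rt); s=manip.state()
im=snap('wrist','w17.png')
cv2.imwrite('pics/w17c.png',cv2.resize(im,None,fx=1.5,fy=1.5,interpolation=cv2.INTER_CUBIC))
E
```

```text
time: 16.95
tool_pos: [0.5714, -0.0293, 0.1595]
tool_rot: [-0.161, 0.756, 0.6, 0.204]
contact_force: [-1.6, 0.7, 0.3]
gripper_width: 0.347
turn [ 0.09 -0.15  0.05] rows>= 1.0 | then shift(mm) [-0.8 -3.4 -0.8] rows>= 1.0
```

View pics/w17c.png

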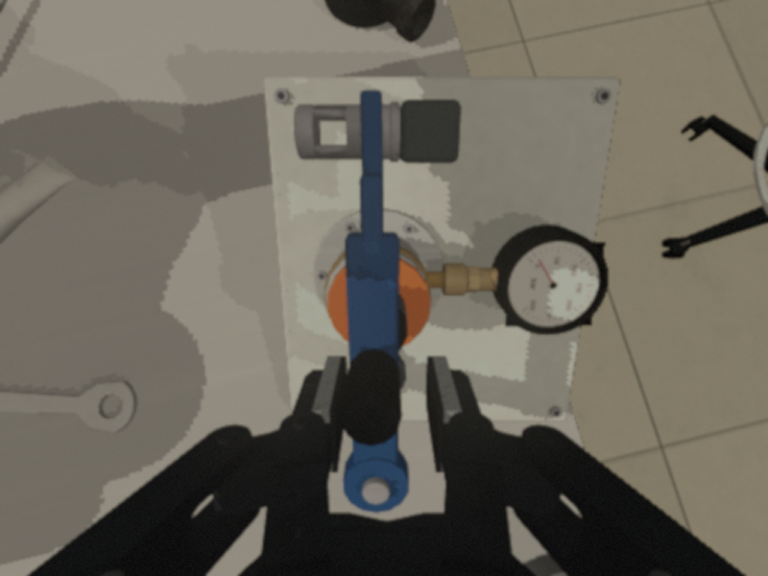

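```bash
python3 -m creep '[[0,0,0,0,0.0015,0,0.35],[0,0,0,0,0.001,0,0.35],[0,0,0,0,0.001,0,0.35],[0,0,0,0,0,0,0.35]]'; python3 - <<'E'
from h import *
P,Rt=knob(0,.064); go(P,Rt); s=manip.state();print(board(13.13).T@s['contact_force'])
E
```

```text
time: 17.33
tool_pos: [0.5719, -0.0294, 0.1593]
tool_rot: [-0.164, 0.756, 0.601, 0.202]
contact_force: [-14.1, 2.3, 7.8]
gripper_width: 0.352
turn [-0.39 -0.15 -0.06] rows>= 1.0 | then shift(mm) [-0.6 -4.  -1. ] rows>= 1.0
[ 3.03446759 14.25427326  7.24594762]
```

```bash
python3 -m creep '[[0,0,0,0,-0.0025,0,0.35],[0,0,0,0,-0.0035,0,0.4],[0,0,0,0,0,0,0.5],[0,0,0,0,0,-0.015,0.5],[0,0,0,0,0,-0.03,0.5],[0,0,0,0,0,-0.04,0.6],[0,0,0,0,0,-0.04,1],[0,0,0,0,0,0,1],[0,0,0,0,0,0,1]]'; python3 - <<'E'
from h import *
import pickle
im=snap('wrist','w18.png');C=cal('wrist');pickle.dump(C,open('w18.pkl','wb'))
for th in(-.05,0,.05): print(th,(proj(C,knob(th,.09)[0])*1.5).round(1),(proj(C,knob(th,.052,0.)[0])*1.5).round(1),(proj(C,knob(th,.035,.162)[0])*1.5).round(1))
p=np.load('fit2.npy');m=p[:3];B=board(13.13)
P=m+np.array([[.1005,.0519,-.049],[.1005,-.1223,-.049],[-.1005,-.1223,-.049],[.0803,.0179,.023]])@B.T
print((proj(C,P)*1.5).round(1))
cv2.imwrite('pics/w18c.png',cv2.resize(im,None,fx=1.5,fy=1.5,interpolation=cv2.INTER_CUBIC))
go([.4690,-.336,.27],toolR(az(81.7),[0,0,-1]))
E
```

```text
time: 18.08
tool_pos: [0.5561, -0.0921, 0.2709]
tool_rot: [-0.157, 0.758, 0.599, 0.205]
contact_force: [0.2, 0.5, 0.4]
gripper_width: 0.987
-0.05 [[386.2 289.6]] [[382.1 350.3]] [[393.2 112. ]]
0 [[381.2 289.5]] [[382.1 350.3]] [[380.6 111.7]]
0.05 [[376.2 289.6]] [[382.1 350.3]] [[368.1 112.1]]
[[318.3 110.3]
 [529.5 109.7]
 [507.7 332. ]
 [354.6 134.7]]
turn [  1.51 -30.    -4.89] rows>= 5.0 | then shift(mm) [-254.9  -49.8   -1.6] rows>= 7.0
```

View pics/w18c.png

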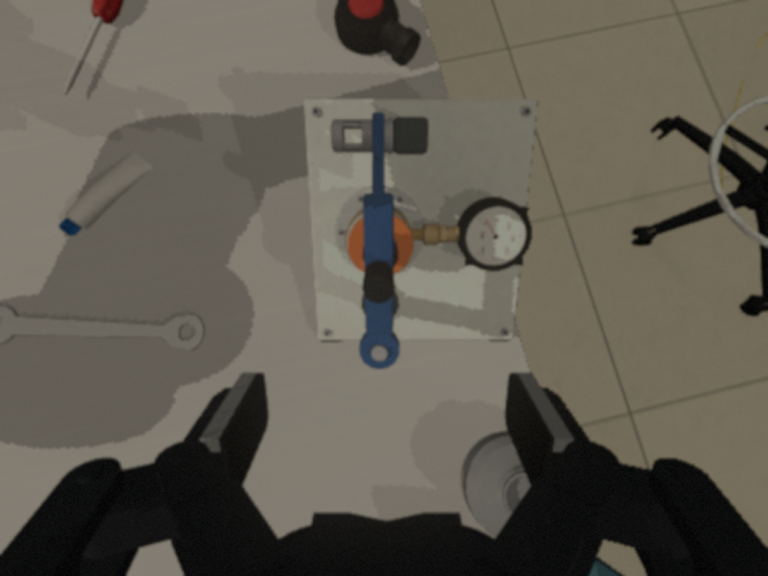

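```bash
python3 -m creep '[[0.3,-6,-0.98,0,0,0,1],[0.3,-6,-0.98,0,0,0,1],[0.3,-6,-0.98,0,0,0,1],[0.3,-6,-0.98,0,0,0,1],[0.3,-6,-0.98,0,0,0,1],[0,0,0,-0.025,-0.005,0,1],[0,0,0,-0.037,-0.0073,0,1],[0,0,0,-0.037,-0.0073,0,1],[0,0,0,-0.037,-0.0073,0,1],[0,0,0,-0.037,-0.0073,0,1],[0,0,0,-0.037,-0.0073,0,1],[0,0,0,-0.03,-0.006,0,1],[0,0,0,-0.014,-0.0026,0,1],[0,0,0,0,0,0,1]]'; python3 - <<'E'
from h import *
import pickle
go([.4690,-.336,.17],toolR(az(81.7),[0,0,-1]))
im=snap('wrist','w19.png');C=cal('wrist');pickle.dump(C,open('w19.pkl','wb'))
cv2.imwrite('pics/w19c.png',cv2.resize(im[80:280,150:360],None,fx=3,fy=3,interpolation=cv2.INTER_CUBIC))
E
```

```text
time: 19.3
tool_pos: [0.4672, -0.3357, 0.265]
tool_rot: [-0.003, 0.757, 0.653, -0.001]
contact_force: [-0.6, 1.1, 0.1]
gripper_width: 0.999
turn [-0.3  -0.16 -0.1 ] rows>= 1.0 | then shift(mm) [ 0.   1.8 95. ] rows>= 3.0
```

View pics/w19c.png

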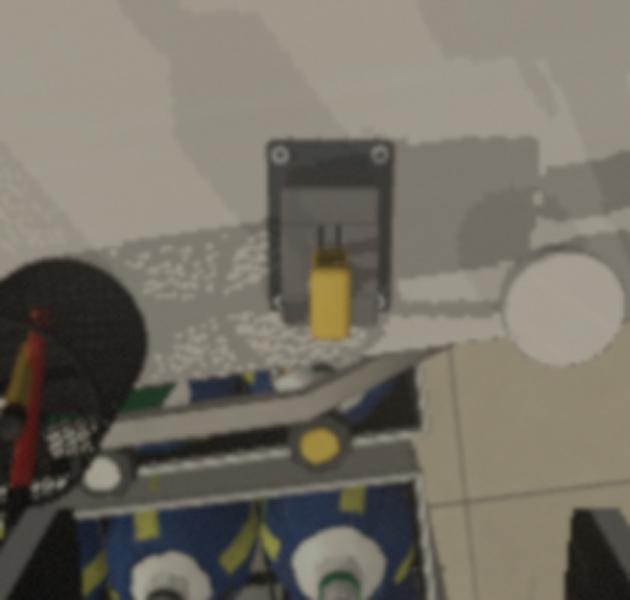

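```bash
python3 - <<'E'
from h import *
import pickle
C=pickle.load(open('w19.pkl','rb'))
f=lambda u,v,z: atz(C,u/3+150-.33,v/3+80-.33,z)
q=[f(*p,.1285) for p in((313,265),(351,265),(349,338),(311,338))]
c=np.mean(q,0);print(np.array(q),c,np.linalg.norm(q[0]-q[1]),np.linalg.norm(q[1]-q[2]))
s=[f(*p,.009) for p in((280,154),(380,154),(280,302),(380,302))];print(np.mean(s,0)); d=s[0]+s[1]-s[2]-s[3];print(np.degrees(np.arctan2(d[1],d[0])))
d=s[1]+s[3]-s[2]-s[0];print(np.degrees(np.arctan2(d[1],d[0])))
x=np.array([.4692,-.3358]);print(x)
go([*x,.092],toolR(az(81.7),[0,0,-1]))
E
```

```text
[[ 0.46681554 -0.31951691  0.1285    ]
 [ 0.47943201 -0.32135586  0.1285    ]
 [ 0.47525593 -0.34687585  0.1285    ]
 [ 0.46227131 -0.34499007  0.1285    ]] [ 0.4709437  -0.33318467  0.1285    ] 0.012749791318397707 0.025859422455815028
[ 0.47095102 -0.33268287  0.009     ]
81.78170620969111
-8.305642349891832
[ 0.4692 -0.3358]
turn [-0.27 -0.21 -0.02] rows>= 1.0 | then shift(mm) [ -1.4   1.4 173.3] rows>= 5.0
```

```bash
python3 -m creep '[[-0.27,-0.2,0,0,0.0018,0.01,0.5],[0,0,0,0,0,0.03,0.5],[0,0,0,0,0,0.035,0.5],[0,0,0,0,0,0.035,0.5],[0,0,0,0,0,0.02,0.5],[0,0,0,0,0,0,0.5],[0,0,0,0,0,0,0.5]]'; python3 - <<'E'
from h import *
import pickle
go([.47,-.3345,.093],toolR(az(81.7),[0,0,-1]))
im=snap('wrist','w20.png');C=cal('wrist');pickle.dump(C,open('w20.pkl','wb'))
cv2.imwrite('pics/w20c.png',cv2.resize(im[100:],None,fx=1.5,fy=1.5,interpolation=cv2.INTER_CUBIC))
E
```

```text
time: 19.93
tool_pos: [0.4703, -0.3325, 0.1354]
tool_rot: [-0.0, 0.755, 0.655, -0.0]
contact_force: [-0.6, 0.5, 1.0]
gripper_width: 0.497
turn [-0.04 -0.01  0.19] rows>= 1.0 | then shift(mm) [-2.  -0.  42.4] rows>= 2.0
```

View pics/w20c.png

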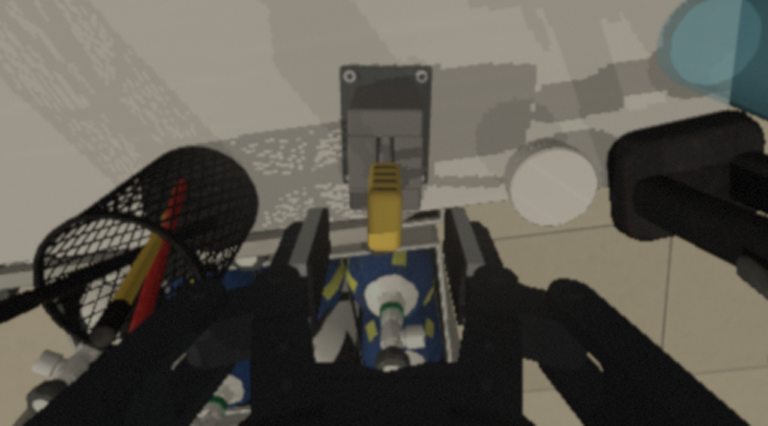

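```bash
python3 - <<'E'
from h import *
import pickle
C=pickle.load(open('w20.pkl','rb'))
im=cv2.imread('pics/w20.png')
cv2.imwrite('pics/w20z.png',cv2.resize(im[200:280,220:300],None,fx=7,fy=7,interpolation=cv2.INTER_CUBIC))
for xy in [(.4694,-.3357),(.47,-.3345),(.4709,-.3332)]:
  c=np.array([*xy,.1285]);a=np.array(az(81.7));b=np.array(az(-8.3))
  print(((proj(C,np.array([c+.013*a-.007*b,c+.013*a+.007*b,c-.013*a+.007*b,c-.013*a-.007*b]))-[220,200]+.4)*7).round(0).tolist())
E
```

```text
[[151.0, 185.0], [318.0, 185.0], [315.0, 453.0], [156.0, 453.0]]
[[156.0, 171.0], [323.0, 171.0], [320.0, 440.0], [160.0, 440.0]]
[[164.0, 155.0], [332.0, 155.0], [328.0, 426.0], [168.0, 426.0]]
```

View pics/w20z.png

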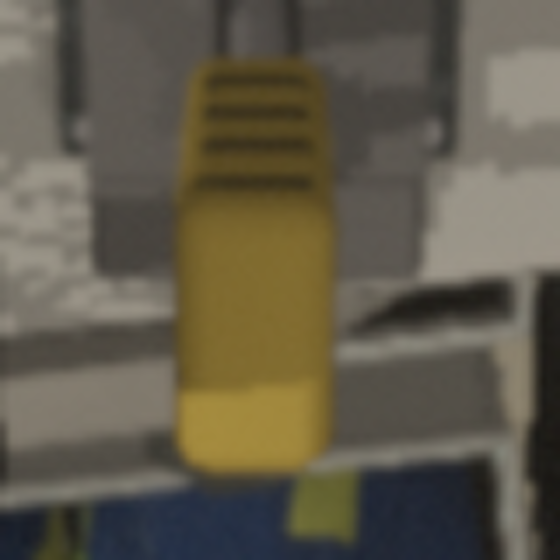

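```bash
python3 -m creep '[[0,0,0,-0.0036,0.0012,0.01,0.5],[0,0,0,0,0,0.016,0.5],[0,0,0,0,0,0.016,0.5],[0,0,0,0,0,0,0.5],[0,0,0,0,0,0,0],[0,0,0,0,0,0,0],[0,0,0,0,0,0,0],[0,0,0,0,0,0,0],[0,0,0,0,0,0,0],[0,0,0,0,0,0,0]]'; python3 - <<'E'
from h import *
import pickle
im=snap('wrist','w21.png');C=cal('wrist');pickle.dump(C,open('w21.pkl','wb'))
cv2.imwrite('pics/w21c.png',cv2.resize(im[150:350,150:360],None,fx=3,fy=3,interpolation=cv2.INTER_CUBIC))
E
```

```text
time: 20.82
tool_pos: [0.471, -0.3394, 0.0972]
tool_rot: [0.002, 0.756, 0.655, -0.001]
contact_force: [-5.5, 1.0, 5.3]
gripper_width: 0.156
```

View pics/w21c.png

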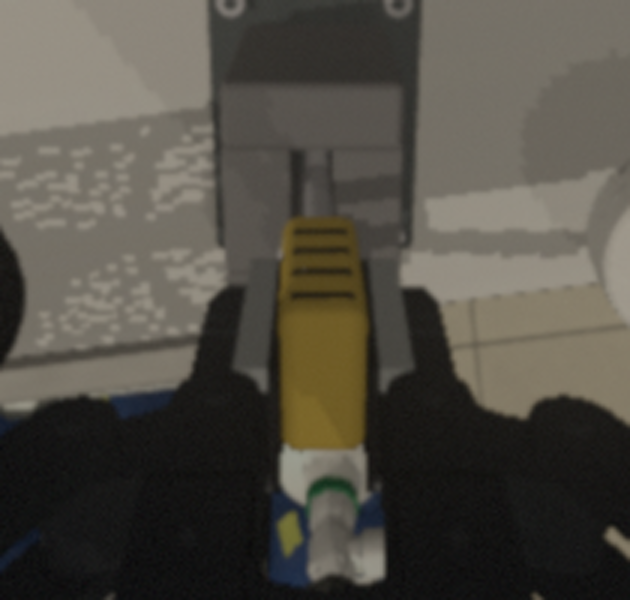

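```bash
python3 -m creep '[[0,0,0,0,0,-0.01,0],[0,0,0,0,0,-0.02,0],[0,0,0,0,0,-0.03,0],[0,0,0,0,0,-0.035,0],[0,0,0,0,0,-0.04,0],[0,0,0,0,0,-0.04,0],[0,0,0,0,0,0,0],[0,0,0,0,0,0,0]]'; python3 - <<'E'
from h import *
import pickle
im=snap('wrist','w22.png');C=cal('wrist');pickle.dump(C,open('w22.pkl','wb'))
s=manip.state();print(s['tool_pos']);Rm=Rq(s['tool_rot']).as_matrix()
x=proj(C,s['tool_pos']+np.array([Rm@[-.006,0,z] for z in(-.03,.0427,.0427+.046)])+0);print(((x-[150,150])*3).round(0))
cv2.imwrite('pics/w22c.png',cv2.resize(im[150:350,150:360],None,fx=3,fy=3,interpolation=cv2.INTER_CUBIC))
E
```

```text
time: 21.53
tool_pos: [0.4728, -0.3396, 0.2764]
tool_rot: [0.007, 0.756, 0.655, 0.001]
contact_force: [-0.0, 0.4, -1.2]
gripper_width: 0.154
[ 0.47176131 -0.33871495  0.27295651]
[[317. 433.]
 [319. 231.]
 [320. 161.]]
```

View pics/w22c.png

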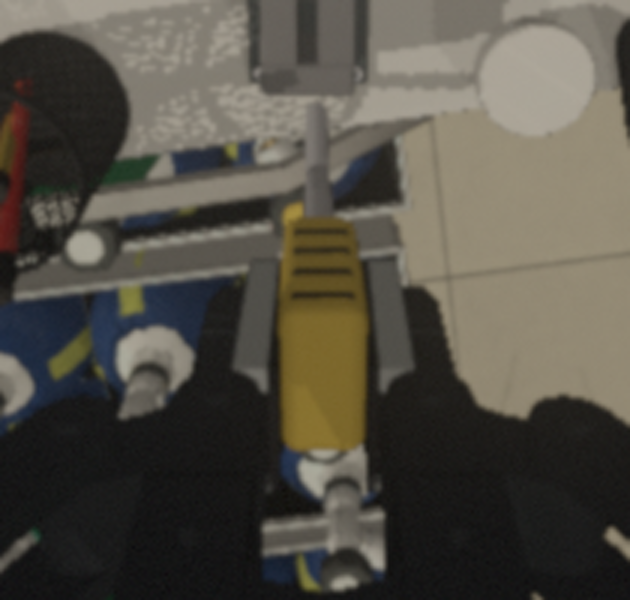

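```bash
python3 - <<'E'
from h import *
import pickle
C=pickle.load(open('w22.pkl','rb'))
s=manip.state();Rm=Rq(s['tool_rot']).as_matrix();t=s['tool_pos']
for a in(-.008,-.006,-.004,-.002):
    f=lambda x,z:((proj(C,t+Rm@[a+x,0,.0427-z])[0]-[150,150])*3).round(0)
    print(a,'flare',f(.019,-.034),f(.022,-.036),'tab+x top',f(.019,.074),'tab-x top',f(-.007,.074),'tab +x bot',f(.019,.034))
E
```

```text
-0.008 flare [319. 119.] [319. 106.] tab+x top [316. 345.] tab-x top [317. 485.] tab +x bot [318. 229.]
-0.006 flare [319. 112.] [319.  99.] tab+x top [316. 333.] tab-x top [317. 475.] tab +x bot [318. 219.]
-0.004 flare [319. 104.] [319.  92.] tab+x top [316. 322.] tab-x top [317. 465.] tab +x bot [318. 210.]
-0.002 flare [319.  97.] [319.  84.] tab+x top [316. 310.] tab-x top [317. 454.] tab +x bot [318. 200.]
```

```bash
python3 - <<'E'
from h import *
import pickle
from scipy.optimize import least_squares
C=pickle.load(open('w22.pkl','rb'))
s=manip.state();Rm=Rq(s['tool_rot']).as_matrix();t=s['tool_pos']
def row(p,x,z,y=0): 
    c,sn=np.cos(p[2]),np.sin(p[2])
    X=p[0]+ (x-.006)*c+ (z-.054)*sn+.006; Z=p[1]-54e-3-((z-.054)*c-(x-.006)*sn)
    return ((proj(C,t+Rm@[X,0,Z])[0]-[150,150])*3)[1]
obs=[(.019,.074,303),(-.007,.074,449),(.019,.034,218),(.020,-.035,104)]
for fx in (0,1):
  r=least_squares(lambda p:[row([p[0],p[1],p[2]*fx],x,z)-o for x,z,o in obs],[-.005,.04,0]);print(r.x.round(4),r.fun.round(1))
print(t)
E
```

```text
[-0.0088  0.0531  0.    ] [ 9.6 -4.1 -8.1  1.1]
[-0.0064  0.0492  0.0258] [ 5.5 -1.2 -9.   4.8]
[ 0.47176131 -0.33871495  0.27295651]
```

```bash
python3 - <<'E'
from h import *
import pickle
C=pickle.load(open('w21.pkl','rb'))
im=cv2.imread('pics/w21.png')
cv2.imwrite('pics/w21z.png',cv2.resize(im[140:260,200:310],None,fx=5,fy=5,interpolation=cv2.INTER_CUBIC))
t=np.array([.471,-.3394,.0972]);ax=np.array(az(81.7));ay=np.array(az(-8.3))
for a in(-.006,-.004,-.002,0):
    L=t+a*ax; L[2]=0
    f=lambda x,y,z:((proj(C,L+x*ax+y*ay+[0,0,z])[0]-[200,140])*5+2).round(0)
    print(a,'block far top',f(.039,-.02,.066),f(.039,.02,.066),'near top',f(-.02,-.02,.066),'plate far',f(.051,0,.006),'near',f(-.032,-.03,.006),'bot near block',f(-.02,-.02,.006),'tab top',f(.019,0,.1285),f(-.007,0,.1285),f(.019,0,.0885))
E
```

```text
-0.006 block far top [125. 197.] [441. 197.] near top [140. 601.] plate far [284.  23.] near [120. 477.] bot near block [173. 418.] tab top [281. 609.] [281. 844.] [282. 417.]
-0.004 block far top [124. 182.] [441. 182.] near top [140. 589.] plate far [284.  11.] near [120. 467.] bot near block [173. 407.] tab top [280. 590.] [281. 827.] [282. 402.]
-0.002 block far top [123. 167.] [442. 167.] near top [139. 577.] plate far [284.  -1.] near [119. 458.] bot near block [172. 397.] tab top [280. 570.] [281. 810.] [282. 386.]
0 block far top [123. 151.] [442. 151.] near top [139. 564.] plate far [284. -14.] near [119. 448.] bot near block [172. 387.] tab top [280. 550.] [281. 792.] [282. 370.]
```

View pics/w21z.png

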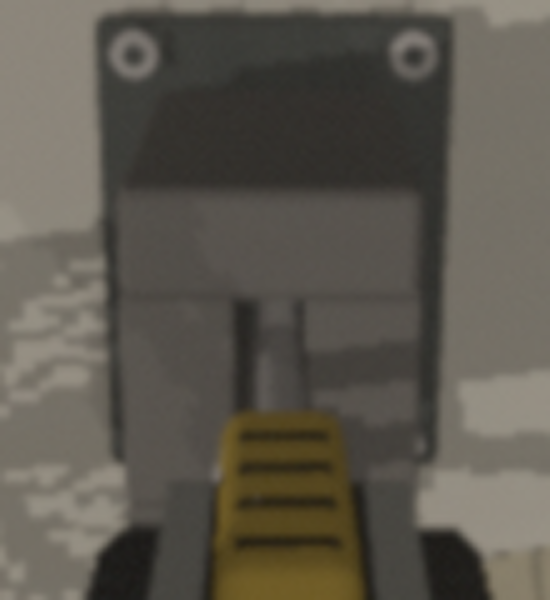

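```bash
python3 - <<'E'
from h import *
p=np.load('fit2.npy');m=p[:3];B=board(13.13)
P=m+B@[.0845,.0185,.16];print(P)
Rt=toolR(B[:,0],-B[:,2])
go(P+[0,0,.07],Rt)
print(manip.state()['tool_pos'],Rt.T@(P+[0,0,.07]-manip.state()['tool_pos']))
E
```

```text
[0.55711891 0.00590194 0.28921034]
turn [-0.91 30.23  4.89] rows>= 5.0 | then shift(mm) [350.6   4.8 102.8] rows>= 9.0
[ 0.47176131 -0.33871495  0.27295651] [0.35056383 0.0048425  0.10280078]
```

```bash
python3 -m creep '[[0,0,0,0,0,-0.025,0],[0,0,0,0,0,-0.03,0],[0,0,0,0,0,-0.03,0],[-0.18,6.04,0.98,0,0,0,0],[-0.18,6.04,0.98,0,0,0,0],[-0.18,6.04,0.98,0,0,0,0],[-0.18,6.04,0.98,0,0,0,0],[-0.18,6.04,0.98,0,0,0,0],[0,0,0,0.031,0.0005,0.0175,0],[0,0,0,0.031,0.0005,0.0175,0],[0,0,0,0.031,0.0005,0.0175,0],[0,0,0,0.031,0.0005,0.0175,0],[0,0,0,0.031,0.0005,0.0175,0],[0,0,0,0.031,0.0005,0.0175,0],[0,0,0,0.031,0.0005,0.0175,0],[0,0,0,0.031,0.0005,0.0175,0],[0,0,0,0.031,0.0005,0.0175,0],[0,0,0,0.029,0.0005,0.0175,0],[0,0,0,0,0,0,0],[0,0,0,0,0,0,0]]'
python3 - <<'E'
from h import *
import pickle
p=np.load('fit2.npy');m=p[:3];B=board(13.13)
P=m+B@[.0845,.0185,.16];Rt=toolR(B[:,0],-B[:,2])
go(P,Rt)
im=snap('wrist','w23.png');C=cal('wrist')
cv2.imwrite('pics/w23c.png',cv2.resize(im,None,fx=1.5,fy=1.5,interpolation=cv2.INTER_CUBIC))
E
```

```text
time: 23.25
tool_pos: [0.5556, 0.0076, 0.3564]
tool_rot: [-0.164, 0.756, 0.601, 0.201]
contact_force: [-0.4, -0.2, -0.8]
gripper_width: 0.153
turn [-0.45 -0.08 -0.08] rows>= 1.0 | then shift(mm) [-34.7   1.9  57.5] rows>= 2.0
```

View pics/w23c.png

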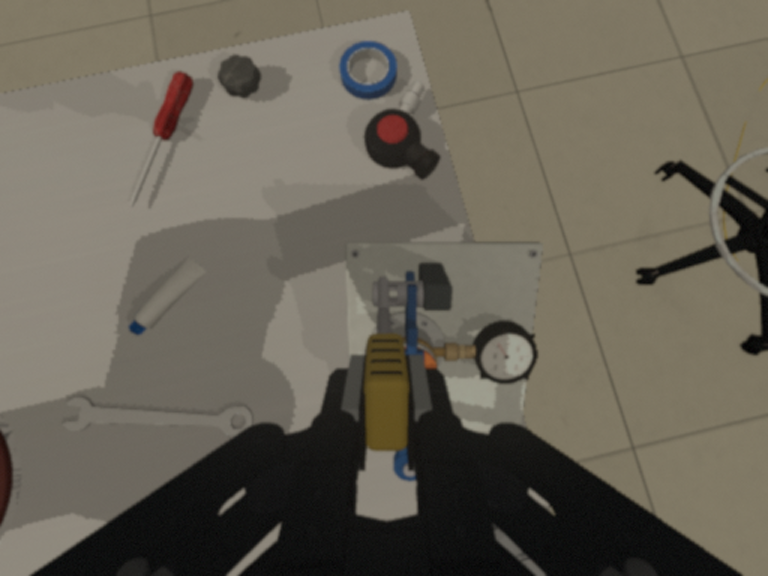

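```bash
python3 -m creep '[[-0.45,0,0,-0.0174,0.001,0.02,0],[0,0,0,-0.0174,0.001,0.0375,0],[0,0,0,0,0,0.02,0],[0,0,0,0,0,0,0],[0,0,0,0,0,0,0]]'
python3 - <<'E'
from h import *
import pickle
p=np.load('fit2.npy');m=p[:3];B=board(13.13)
P=m+B@[.0845,.0185,.135];Rt=toolR(B[:,0],-B[:,2])
go(P,Rt)
im=snap('wrist','w24.png');C=cal('wrist');pickle.dump(C,open('w24.pkl','wb'))
sc=snap('scene','s24.png');tp=snap('top','t24.png')
cv2.imwrite('pics/w24c.png',cv2.resize(im[120:320,150:360],None,fx=3,fy=3,interpolation=cv2.INTER_CUBIC))
cv2.imwrite('pics/s24c.png',cv2.resize(sc[100:250,190:340],None,fx=4,fy=4,interpolation=cv2.INTER_CUBIC))
E
```

```text
time: 23.72
tool_pos: [0.5595, 0.0131, 0.2722]
tool_rot: [-0.161, 0.758, 0.598, 0.204]
contact_force: [0.5, -0.5, 0.6]
gripper_width: 0.155
turn [ 0.09 -0.11 -0.31] rows>= 1.0 | then shift(mm) [ 2.  -0.7  6.5] rows>= 1.0
```

View pics/w24c.png

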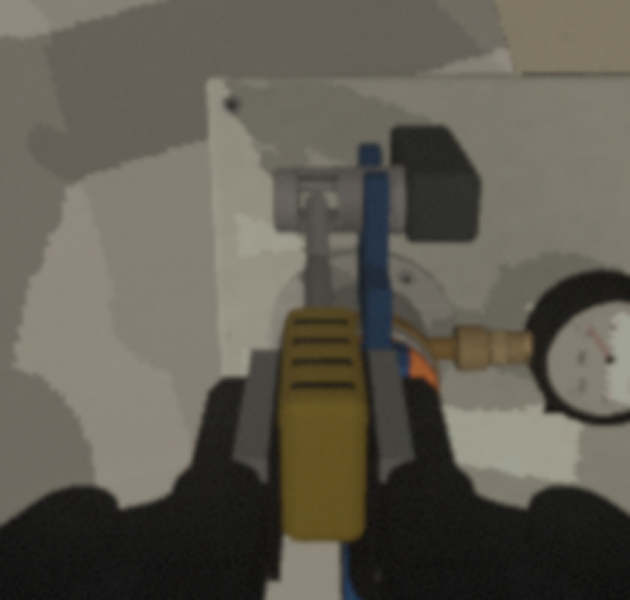

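View pics/s24c.png

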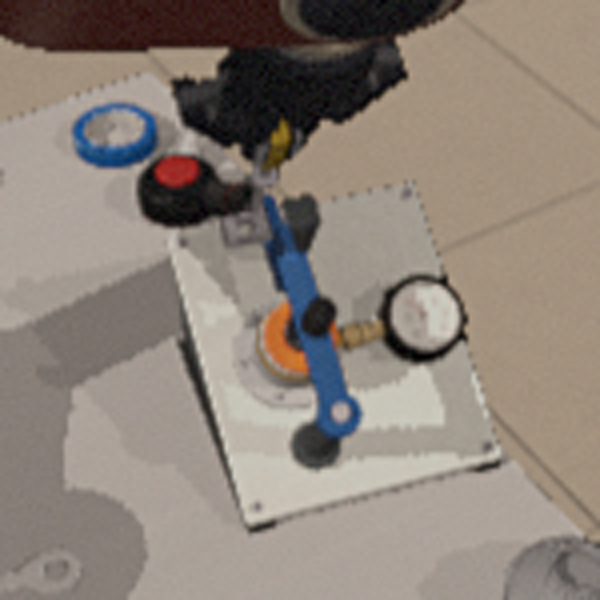

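```bash
python3 - <<'E'
from h import *
import pickle
C=pickle.load(open('w24.pkl','rb'))
p=np.load('fit2.npy');m=p[:3];B=board(13.13);a,b,c,hx,hy=p[4:]/10
im=cv2.imread('pics/w24.png')
cv2.imwrite('pics/w24z.png',cv2.resize(im[140:240,210:320],None,fx=6,fy=6,interpolation=cv2.INTER_CUBIC))
F=lambda X:((proj(C,m+B@X)[0]-[210,140])*6+2.5).round(0)
print('screw',F([a,b,-.049]),'stud end ±x',F([hx+.011,hy+.0145,.012]),F([hx-.011,hy+.0145,.012]),'hole z23 y±',F([hx,hy+.0065,.0225]),F([hx,hy-.0065,.0225]),'far/near x at top',F([hx+.00475,hy,.022]),F([hx-.00475,hy,.022]),'bottom',F([hx+.00475,hy,.002]),F([hx-.00475,hy,.002]))
s=manip.state();Rm=Rq(s['tool_rot']).as_matrix();t=s['tool_pos']
for aa in(-.006,-.004,-.002): print(aa,'flare tip',((proj(C,t+Rm@[aa+.019,0,.0427+.034])[0]-[210,140])*6).round(0),((proj(C,t+Rm@[aa+.009,0,.0427+.012])[0]-[210,140])*6).round(0),'leg tip',((proj(C,t+Rm@[aa,0,.0427+.046])[0]-[210,140])*6).round(0))
E
```

```text
screw [100.  88.] stud end ±x [183. 214.] [186. 339.] hole z23 y± [231. 297.] [311. 296.] far/near x at top [271. 268.] [271. 323.] bottom [271. 234.] [271. 286.]
-0.006 flare tip [285. 278.] [284. 409.] leg tip [285. 378.]
-0.004 flare tip [285. 264.] [284. 394.] leg tip [285. 365.]
-0.002 flare tip [285. 249.] [284. 379.] leg tip [285. 352.]
```

View pics/w24z.png

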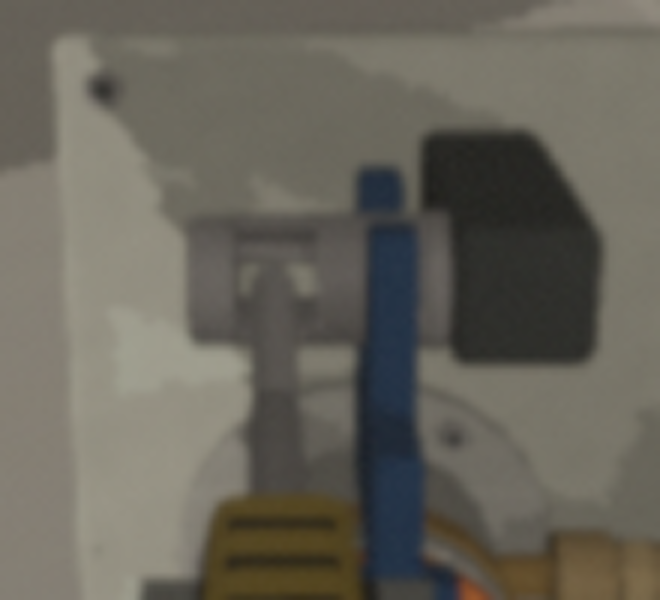

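```bash
python3 -m creep '[[0,0,-0.2,0.0019,0,0.01,0],[0,0,0,0,0,0.01,0],[0,0,0,0,0,0.005,0],[0,0,0,0,0,0,0],[0,0,0,0,0,0,0]]'
python3 - <<'E'
from h import *
import pickle
p=np.load('fit2.npy');m=p[:3];B=board(13.13);a,b,c,hx,hy=p[4:]/10
P=m+B@[.0845,.0178,.0547];Rt=toolR(B[:,0],-B[:,2])
go(P,Rt)
im=snap('wrist','w25.png');C=cal('wrist');pickle.dump(C,open('w25.pkl','wb'))
cv2.imwrite('pics/w25z.png',cv2.resize(im[150:250,205:315],None,fx=6,fy=6,interpolation=cv2.INTER_CUBIC))
F=lambda X:((proj(C,m+B@X)[0]-[205,150])*6+2.5).round(0)
print('screw',F([a,b,-.049]),'stud end ±x',F([hx+.011,hy+.0145,.012]),F([hx-.011,hy+.0145,.012]),'hole z23 y±',F([hx,hy+.0065,.0225]),F([hx,hy-.0065,.0225]),'far/near x at top',F([hx+.00475,hy,.022]),F([hx-.00475,hy,.022]))
s=manip.state();Rm=Rq(s['tool_rot']).as_matrix();t=s['tool_pos']
for aa in(-.006,-.004,-.002): print(aa,'flare tip',((proj(C,t+Rm@[aa+.019,0,.0427+.034])[0]-[205,150])*6).round(0),'leg tip',((proj(C,t+Rm@[aa,0,.0427+.046])[0]-[205,150])*6).round(0))
E
```

```text
time: 24.28
tool_pos: [0.5632, 0.0281, 0.2524]
tool_rot: [-0.16, 0.756, 0.6, 0.204]
contact_force: [-0.4, 0.7, -0.9]
gripper_width: 0.157
turn [ 0.15 -0.09  0.05] rows>= 1.0 | then shift(mm) [-1.5 -0.2 61.9] rows>= 2.0
screw [121.  69.] stud end ±x [209. 216.] [212. 351.] hole z23 y± [261. 308.] [348. 308.] far/near x at top [304. 277.] [305. 337.]
-0.006 flare tip [307. 221.] leg tip [308. 321.]
-0.004 flare tip [307. 207.] leg tip [308. 308.]
-0.002 flare tip [307. 193.] leg tip [308. 295.]
```

View pics/w25z.png

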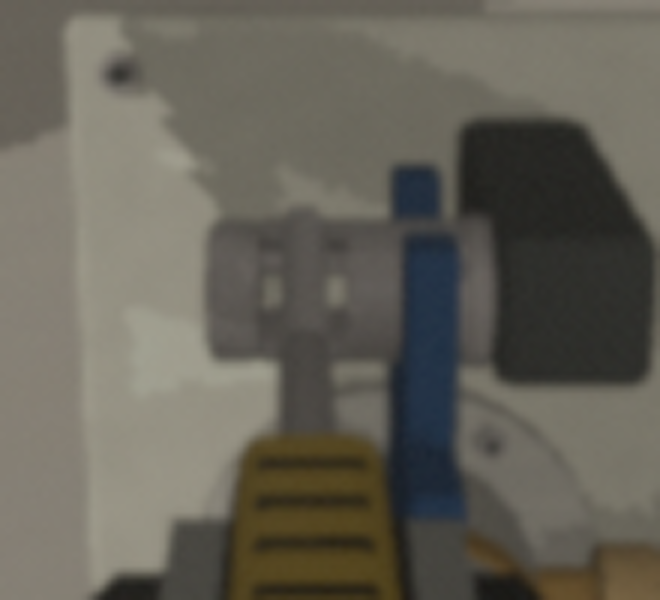

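```bash
python3 -m creep '[[0.1,0,0,-0.0021,0,0,0],[0,0,0,0,0,0.004,0],[0,0,0,0,0,0.004,0],[0,0,0,0,0,0.004,0],[0,0,0,0,0,0,0],[0,0,0,0,0,0,0]]'
cat > chk.py <<'E'
from h import *
import sys
p=np.load('fit2.npy');m=p[:3];B=board(13.13)
P=m+B@[.084,.0178,.0547];Rt=toolR(B[:,0],-B[:,2])
go(P,Rt);print('F board',(B.T@manip.state()['contact_force']).round(1))
im=snap('wrist',sys.argv[1]+'.png')
cv2.imwrite('pics/'+sys.argv[1]+'z.png',cv2.resize(im[150:250,205:315],None,fx=6,fy=6,interpolation=cv2.INTER_CUBIC))
E
python3 chk.py w26
```

```text
time: 24.83
tool_pos: [0.5643, 0.0321, 0.2413]
tool_rot: [-0.161, 0.756, 0.6, 0.204]
contact_force: [1.2, 1.3, -1.1]
gripper_width: 0.156
turn [ 0.07 -0.11  0.05] rows>= 1.0 | then shift(mm) [-0.  -0.4 50.2] rows>= 2.0
F board [ 0.8 -0.9 -1.7]
```

View pics/w26z.png

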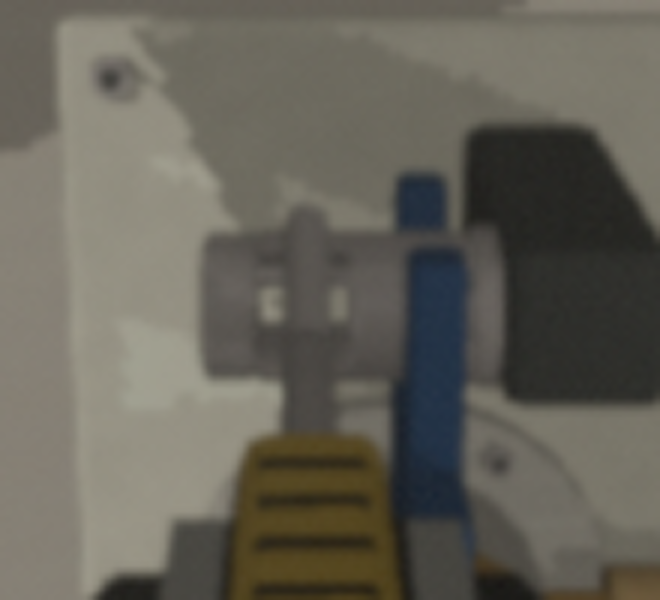

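```bash
python3 -m creep '[[0,0,0,0,0,0.004,0],[0,0,0,0,0,0.004,0],[0,0,0,0,0,0.004,0],[0,0,0,0,0,0,0],[0,0,0,0,0,0,0]]'; python3 chk.py w27
```

```text
time: 25.3
tool_pos: [0.566, 0.0383, 0.231]
tool_rot: [-0.161, 0.756, 0.6, 0.205]
contact_force: [1.5, 3.5, -1.5]
gripper_width: 0.156
turn [ 0.12 -0.17  0.06] rows>= 1.0 | then shift(mm) [-0.4 -0.6 38.1] rows>= 1.0
F board [ 2.5 -0.6 -3.2]
```

View pics/w27z.png

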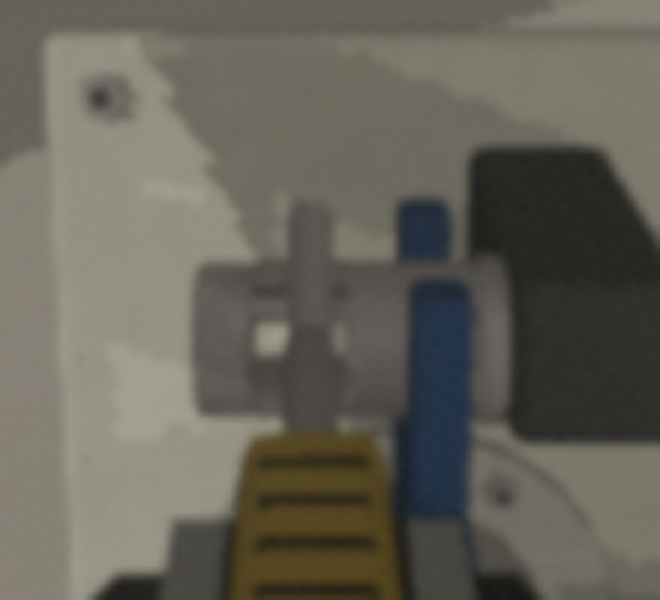

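```bash
python3 -m creep '[[0,0,0,-0.0003,-0.001,0.004,0],[0,0,0,0,0,0.004,0],[0,0,0,0,0,0.004,0],[0,0,0,0,0,0.004,0],[0,0,0,0,0,0,0],[0,0,0,0,0,0,0]]'; python3 chk.py w28
```

```text
time: 25.85
tool_pos: [0.5667, 0.046, 0.2174]
tool_rot: [-0.161, 0.756, 0.6, 0.204]
contact_force: [1.5, 5.0, 3.5]
gripper_width: 0.151
turn [ 0.1  -0.16  0.07] rows>= 1.0 | then shift(mm) [-0.3  0.5 22.5] rows>= 1.0
F board [ 6.2 -0.3  0.4]
```

View pics/w28z.png

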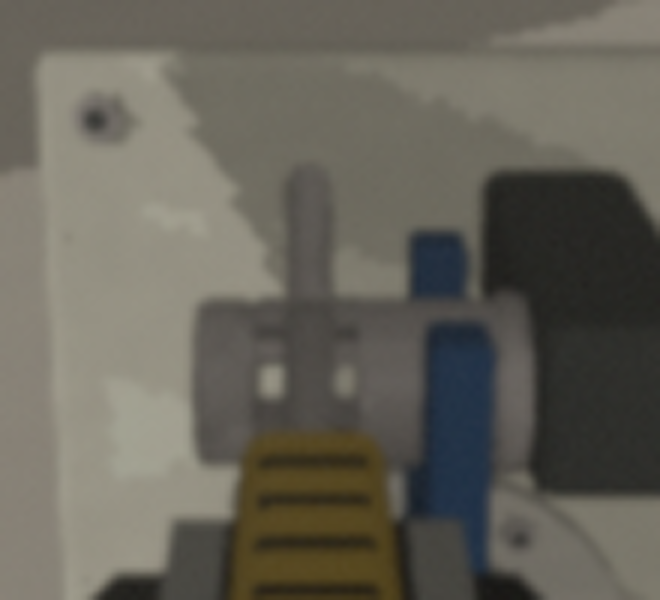

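```bash
python3 -m creep '[[0,0,0,0,0,0.004,0],[0,0,0,0,0,0.004,0],[0,0,0,0,0,0.004,0],[0,0,0,0,0,0.004,0],[0,0,0,0,0,0,0],[0,0,0,0,0,0,0]]'; python3 chk.py w29
```

```text
time: 26.4
tool_pos: [0.5685, 0.0542, 0.2024]
tool_rot: [-0.161, 0.756, 0.6, 0.205]
contact_force: [4.4, 8.6, -2.9]
gripper_width: 0.15
turn [ 0.1  -0.19  0.02] rows>= 1.0 | then shift(mm) [-0.1  0.6  5.3] rows>= 1.0
F board [ 6.7 -2.4 -7.2]
```

View pics/w29z.png

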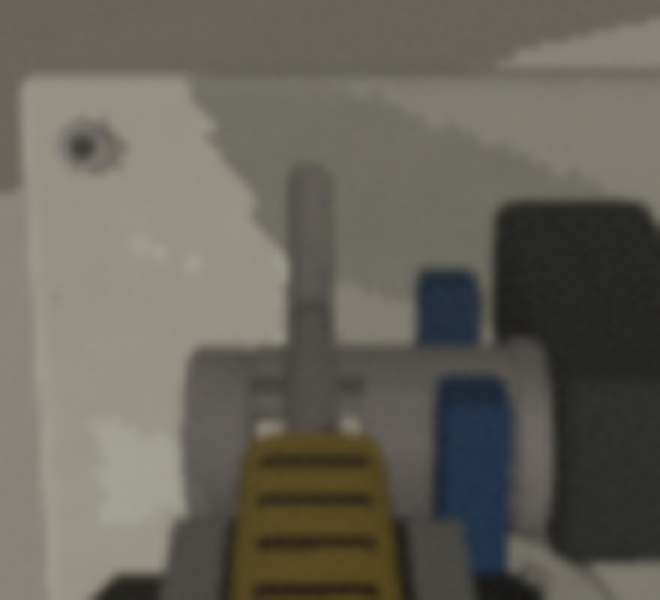

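```bash
python3 -m creep '[[0,0,0,0,0,0.003,0],[0,0,0,0,0,0.002,0],[0,0,0,0,0,0.0015,0],[0,0,0,0,0,0,0],[0,0,0,0,0,0,0]]'; python3 chk.py w30
```

```text
time: 26.87
tool_pos: [0.5695, 0.0561, 0.1998]
tool_rot: [-0.16, 0.756, 0.601, 0.204]
contact_force: [-3.5, 1.3, 10.9]
gripper_width: 0.155
turn [ 0.13 -0.1   0.14] rows>= 1.0 | then shift(mm) [-0.6  0.1  2. ] rows>= 1.0
F board [5.8 3.7 9.2]
```

View pics/w30z.png

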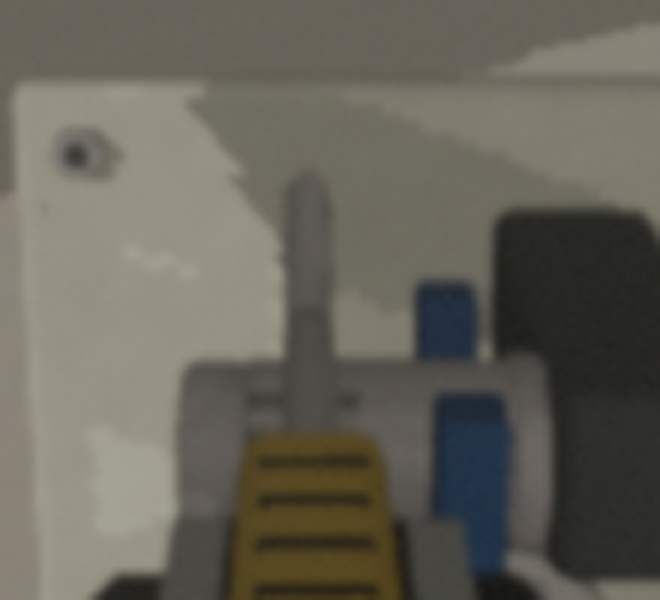

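```bash
python3 -m creep '[[0,0,0,0,0,0.0015,0],[0,0,0,0,0,0.0015,0],[0,0,0,0,0,0,0],[0,0,0,0,0,0,0]]'; python3 chk.py w31
```

```text
time: 27.25
tool_pos: [0.5698, 0.0564, 0.1997]
tool_rot: [-0.16, 0.756, 0.602, 0.204]
contact_force: [-11.3, -5.0, 20.7]
gripper_width: 0.151
turn [0.13 0.01 0.23] rows>= 1.0 | then shift(mm) [-0.8 -0.2  1.8] rows>= 1.0
F board [ 3.9  9.9 21.6]
```

```bash
python3 -m creep '[[0,0,0,0,0,-0.0025,0],[0,0,0,0,0,0,0.5],[0,0,0,0,0,0,0.6],[0,0,0,0,0,0,0.6],[0,0,0,0,0,0,0.6],[0,0,0,0,0,-0.015,0.6],[0,0,0,0,0,-0.03,0.6],[0,0,0,0,0,-0.04,0.6],[0,0,0,0,0,-0.04,0.6],[0,0,0,0,0,-0.03,0.6],[0,0,0,0,0,0,0.6],[0,0,0,0,0,0,0.6]]'; python3 - <<'E'
from h import *
import pickle
im=snap('wrist','w32.png');C=cal('wrist');pickle.dump(C,open('w32.pkl','wb'))
sc=snap('scene','s32.png')
cv2.imwrite('pics/w32c.png',cv2.resize(im[80:280,150:360],None,fx=3,fy=3,interpolation=cv2.INTER_CUBIC))
cv2.imwrite('pics/s32c.png',cv2.resize(sc[100:250,190:340],None,fx=4,fy=4,interpolation=cv2.INTER_CUBIC))
E
```

```text
time: 28.3
tool_pos: [0.5521, -0.0203, 0.3331]
tool_rot: [-0.158, 0.757, 0.6, 0.205]
contact_force: [0.5, -0.9, -0.7]
gripper_width: 0.598
```

View pics/w32c.png

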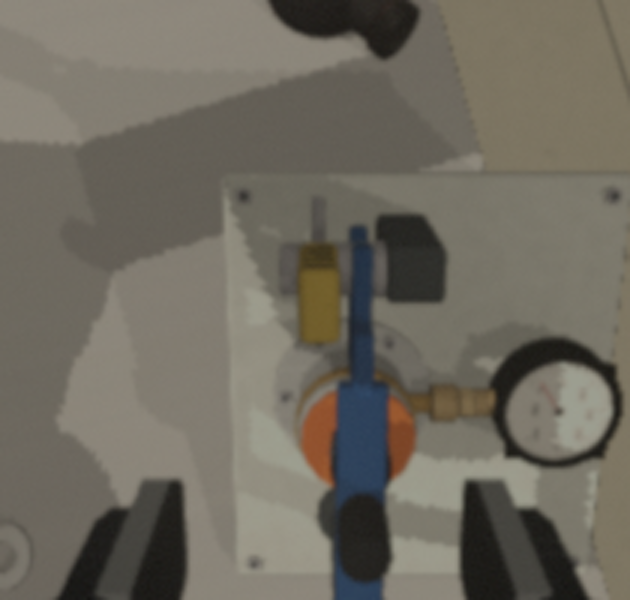

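View pics/s32c.png

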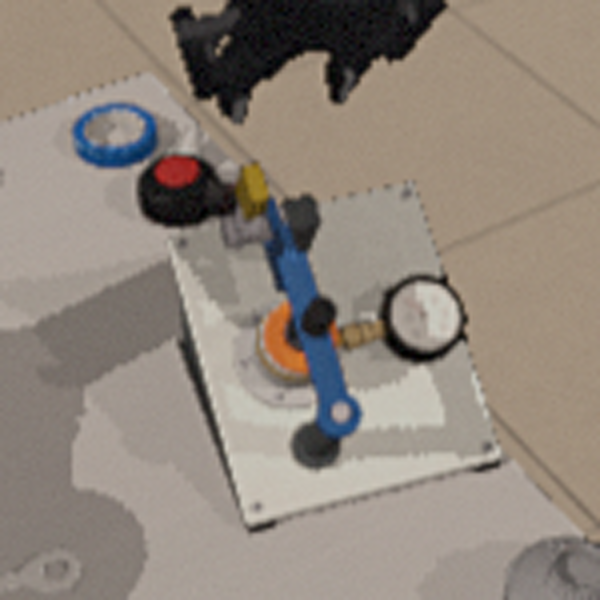

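```bash
python3 - <<'E'
from h import *
import pickle
C=pickle.load(open('w32.pkl','rb'))
p=np.load('fit2.npy');m=p[:3];B=board(13.13);a,b,c,hx,hy=p[4:]/10
F=lambda X:((proj(C,m+B@X)[0]-[150,80])*3+1).round(0).tolist()
print('screws',F([a,b,-.049]),F([a,c,-.049]),'studend',F([hx,hy+.0145,.012]))
for dz in(0,.006):
  print(dz,'tab top',[F([hx+x,hy+y,.012+.074+dz]) for x,y in((.019,.007),(.019,-.007),(-.007,-.007),(-.007,.007))],'bot',F([hx+.019,hy,.012+.034+dz]),'flare',F([hx+.019,hy,.012-.034+dz]))
for th in(0,.05): print(th,'knob top',((proj(C,knob(th,.09)[0])[0]-[150,80])*3).round(0),'fork',((proj(C,knob(th,.035,.162)[0])[0]-[150,80])*3).round(0))
im=cv2.imread('pics/w32.png');cv2.imwrite('pics/w32z.png',cv2.resize(im[135:205,230:300],None,fx=8,fy=8,interpolation=cv2.INTER_CUBIC))
E
```

```text
screws [248.0, 194.0] [619.0, 194.0] studend [285.0, 268.0]
0 tab top [[299.0, 267.0], [342.0, 267.0], [342.0, 344.0], [299.0, 344.0]] bot [321.0, 240.0] flare [321.0, 207.0]
0.006 tab top [[298.0, 272.0], [343.0, 272.0], [342.0, 350.0], [299.0, 350.0]] bot [321.0, 244.0] flare [321.0, 209.0]
0 knob top [370. 562.] fork [367. 247.]
0.05 knob top [362. 562.] fork [346. 247.]
```

View pics/w32z.png

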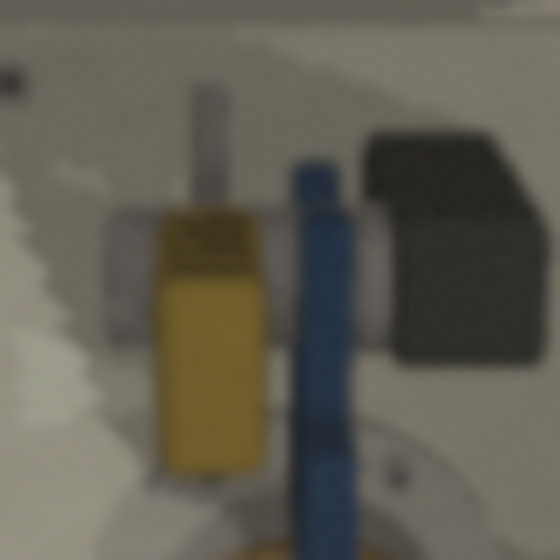

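```bash
python3 -c "
from h import *
s=manip.state();print(s['time'],s['contact_force'],abs(s['joint_vel']).max());print(manip.job_done())"
```

```text
28.4 [-0.57600896  0.2355841  -0.77899376] 0.021468263501014554
the job is handed in; nothing more can be done
None
```

I handed the job in at 28.4 s. My own checks put all three steps as done, but `job_done` gave no verdict.

- **Stopper:** I seated the orange stopper in the chamber and let go. The wrist picture puts its flange at rim height and about 0.6–0.8 mm off centre, towards -y.
- **Keeper bar:** I led the bar by its knob until it stopped with about 14 N against the stop. The pictures put the gate at about 0.01–0.02 rad, with the fork on the stud.
- **Clip:** The straight leg went down the hole with the sprung leg round the uphill side. At the end the push dipped, as the clip does when it snaps, then rose to about 22 N with no further movement. After release, the tab showed within 1–2 mm of its expected home position.
- **Robot:** At hand-in the gripper was clear of everything, with under 1 N on the wrist.

**Disagreements:** Both the stopper and the clip stopped about 2–3 mm before the height my model gave. I read this as a height error in my stand fit or in how they sat in the gripper, because the pictures show both seated.

**Not measured again:** I did not recheck the bystanders' positions. I saw no sign in the later pictures that any had moved.

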